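Top up a chilled crate of glass sample jars

ROBOT

A 6-joint arm with a two-finger parallel gripper is mounted at the origin on the work surface. World frame = base frame: x ahead of the robot, y to its left, z up, the work surface at z = 0. Lengths are in m, angles in rad, forces in N, time in s.
With the tool pointing down it reaches from about 0.375 to 0.9 m from the base axis. Payload 3.1 kg.
Tool frame: the origin (TCP) lies midway between the tips of the shut fingers; the grasp point (between the pads) lies 19 mm behind it; z points along the fingers, y is the line along which they close (so a half turn about z gives the same grasp; the last joint's range is limited). The gripper opens to 87 mm and grips with 3 to 60 N. Pads are 19 mm wide; open, the fingers measure 117 mm over their backs; the gripper's body (75 mm by 190 mm) begins 51 mm behind the grasp point.
Start: joints at [-1.298, 0.527, 1.433, -0, 1.181, -0.178], TCP at [0.272, -0.563, 0.184] pointing down, gripper open.
Joint ranges: [-3.08, 3.08], [-0.75, 2.2], [0.22, 2.44], [-1.43, 4.57], [0, 2.65], [-2.85, 2.85]. Speed limits (rad/s): [2.79, 2.79, 3.14, 3.14, 3.14, 3.14].

INTERFACE

Orientations are given as a unit quaternion [x, y, z, w].
In Python, from rig import robot gives the robot as it stands. The module is installed in compiled form; this text tells all that it offers.
- The arm moves only by the tool play_rows, never from a script. Its arguments are lists of equal length, an entry for each row: "gripper": the closure, from -1 (fully open) to 1 (shut); "delta_pos": the shift along the tool's x, y, z in cm, a list of three; "turn": the turn, a rotation vector about the tool's x, y, z in rad, a list of three. A call has 1 to 12 rows; each row is the pose to reach, as a shift and turn from the pose commanded when the call began, along the tool's axes at that moment; what a row does not reach only later rows make up. A row lasts 1/8 s, in which the tool goes at most 62.5 mm and 10.7 degrees, less where a joint would pass 70% of its speed; a pose out of reach is approached as far as the arm can. A call with a gripper value outside its range is refused whole. The fingers move at their own pace and stop on an object; "squeeze" is the grip in N (left out, the last holds). Time passes only in rows, so rows that repeat a pose let the fingers close. It gives the time, the measured TCP pose, the force, the opening and the grip force at its end, in the units of the state.
- robot.get_obs(): the state, without advancing time (a new reading comes with each control period).
- robot.camera(name): name is "scene" or "top"; returns a dict with "color" (384x512x3 uint8, red, green, blue), "vfov" (degrees; the focal length in pixels is half the picture's height over the tangent of half this angle, whatever the lens; pixels are square), "cx", "cy" (the principal point, pixels), "k1" (the pictures are not rectified: a ray, as slopes to the right and down, at radius r is drawn at 1 + k1 r^2 times it, then the intrinsics apply), "R" (3x3) and "t" (3): a world point X has camera coordinates R X + t. Camera axes: x right, y down, z forward; pixel columns grow to the right and rows downward; lengths in m; the calibration is good to about 2 mm. A picture is of the moment at which its call begins. There is no depth.
- robot.hand_in(): hands the job in; it is judged then, once.
The state is a dict: "time": time; "q": joint angles; "joint_velocities": joint speeds; "joint_torque": joint torques, N m; "position": TCP position; "tool_rot": TCP orientation; "ft_force": force on the tool from outside, world axes, zero at the start; "moment": the same for the moment, N m; "grip_width": finger opening in m; "grip_force": force on a finger pad.
Only numpy, scipy, OpenCV 4.12 (cv2) and the standard library are available. Lean on these libraries where they do the work, as an engineer would, in place of code of your own. Each camera call takes 0.05 s, during which the arm holds its last target. There are 200 camera calls.

TASK

Top up the chilled sample crate: switch the chiller off (lever fully toward the robot), lay the crate's lid flat on the rubber mat, stand one spare glass jar upright in every empty cell, put the lid back squarely over its four posts, and only then switch the chiller on again (lever fully away from the robot). The jars are thin glass: grip them with no more than about 25 N per finger, and lower them right down to the cell floor without dropping or pressing them. Leave the jars already in the crate, any spare left over and the other things on the bench standing where they are.

Things in the scene. Friction and masses are not known exactly. Their poses are not given: they have to be found in the camera images.
- chiller: white chiller base (184 x 218 x 20 mm, x by y) with an open grey crate of 2 (x) by 3 (y) cells on it, fixed to the bench; origin at the centre of its underside. Cell walls 4 mm thick, tops 71 mm above the bench. Four aluminium corner posts, 10 mm square, end 142 mm above the bench; the lid rests on them
- cell1 (a point): centre of the floor of a cell of the crate, 25 mm above the bench; the cell is 78 mm (chiller x) by 62 mm (y) inside
- cell2 (a point): centre of the floor of a cell of the crate, 25 mm above the bench; the cell is 78 mm (chiller x) by 62 mm (y) inside
- cell3 (a point): centre of the floor of a cell of the crate, 25 mm above the bench; the cell is 78 mm (chiller x) by 62 mm (y) inside
- cell4 (a point): centre of the floor of a cell of the crate, 25 mm above the bench; the cell is 78 mm (chiller x) by 62 mm (y) inside
- cell5 (a point): centre of the floor of a cell of the crate, 25 mm above the bench; the cell is 78 mm (chiller x) by 62 mm (y) inside
- cell6 (a point): centre of the floor of a cell of the crate, 25 mm above the bench; the cell is 78 mm (chiller x) by 62 mm (y) inside
- lid: white lid, 184 x 218 mm (x, y), 0.35 kg: a 6 mm slab, top at z = 21, with a 15 mm deep skirt that goes round the posts with 4 mm of play each side. Origin: centre of the skirt's lower edge, 127 mm above the bench when seated. Black handle bar over the centre: 130 mm along y, 20 wide (x), 16 high, its middle at z = 54, 25 mm free under it, feet 96 mm apart. Either way round will do
- mat: black rubber mat, 205 x 235 x 3 mm, fixed flat on the bench; origin at the centre of its underside; a place to lay the lid
- jar1: closed round jar of thin glass with a white cap, 44 mm in diameter, 110 mm tall, about 0.16 kg; origin at the centre of its underside, z up. If present it already stands in cell1
- jar2: closed round jar of thin glass with a white cap, 44 mm in diameter, 110 mm tall, about 0.16 kg; origin at the centre of its underside, z up. If present it already stands in cell2
- jar3: closed round jar of thin glass with a white cap, 44 mm in diameter, 110 mm tall, about 0.16 kg; origin at the centre of its underside, z up. If present it already stands in cell3
- jar4: closed round jar of thin glass with a white cap, 44 mm in diameter, 110 mm tall, about 0.16 kg; origin at the centre of its underside, z up. If present it already stands in cell4
- jar5: closed round jar of thin glass with a white cap, 44 mm in diameter, 110 mm tall, about 0.16 kg; origin at the centre of its underside, z up. If present it already stands in cell5
- jar6: closed round jar of thin glass with a white cap, 44 mm in diameter, 110 mm tall, about 0.16 kg; origin at the centre of its underside, z up. If present it already stands in cell6
- spare1: closed round jar of thin glass with a white cap, 44 mm in diameter, 110 mm tall, about 0.16 kg; origin at the centre of its underside, z up. A spare, standing on the bench
- spare2: closed round jar of thin glass with a white cap, 44 mm in diameter, 110 mm tall, about 0.16 kg; origin at the centre of its underside, z up. A spare, standing on the bench
- spare3: closed round jar of thin glass with a white cap, 44 mm in diameter, 110 mm tall, about 0.16 kg; origin at the centre of its underside, z up. A spare, standing on the bench
- spare4: closed round jar of thin glass with a white cap, 44 mm in diameter, 110 mm tall, about 0.16 kg; origin at the centre of its underside, z up. A spare, standing on the bench
- switch (a joint): chiller switch lever (rad): 0 = leaning fully toward the robot (-x of its box), off; 1.0 = leaning fully away (+x), on; stays where it is left, takes a light push
- switch_tip (a point): tip of the chiller switch lever, the centre of its 26 mm ball knob, on a 10 mm rod; 70 mm from the hinge, which lies 22 mm above the bench over the box's centre, so the ball is 83 mm above the bench at both ends of its swing (0.5 rad either side of upright)
- switch_base: the switch's grey box, 70 x 50 x 25 mm, fixed to the bench; origin at the centre of its underside, x the direction in which the lever swings on
- beaker: steel cup, 60 mm across, 75 mm tall, a bystander; origin at the centre of its underside
- reagent: white plastic bottle with black cap, 56 mm in diameter, 100 mm tall, a bystander; origin at the centre of its underside

How it is judged:
By the outcome, as a careful person would: the job done as asked, in the order asked, and still so for the second after the job is handed in, with the robot touching nothing.
Of jar1, jar2, jar3, jar4, jar5, jar6 only 2 to 3 are there at a start; the rules pass over those that are not, and their reading is None.
At some moment in a run one of lid may be knocked a few centimetres aside while the robot is not near it.
It also fails if it takes over 210 s, if anything falls off the work surface, if the arm or the gripper's body presses on something with over 40 N, if the wrist force passes 120 N, or if a joint passes its speed limit or range.

## Working session

There is one attempt and no reset: what is moved stays moved. The work goes in short steps, Python scripts to look and compute and a tool call to move; the robot and the scene stay as the last step left them, time stands still between calls to the robot, and variables do not carry over. Pictures are saved under pics/ and viewed, at most 14 in all, crops included, and the job is handed in when it is done.

Besides the shell and the picture viewer there is one more tool, called after "Emit:" by a JSON object that holds its "name" and its "arguments", one argument or row to a line. play_rows: Moves the arm, as the interface text tells. Its arguments: {"type":"object","properties":{"gripper":{"type":"array","items":{"type":"number"}},"delta_pos":{"type":"array","items":{"type":"array","items":{"type":"number"}}},"turn":{"type":"array","items":{"type":"array","items":{"type":"number"}}},"squeeze":{"type":"number"}},"required":["gripper","delta_pos","turn"]}

```bash
mkdir -p pics; cat > h.py <<'E'
import numpy as np, cv2
from rig import robot
from scipy.spatial.transform import Rotation as Ro
def K(c):
    h,w=c['color'].shape[:2]; f=h/2/np.tan(np.radians(c['vfov'])/2)
    return f,c['cx'],c['cy'],c['k1'],np.array(c['R']),np.array(c['t'])
def proj(c,X):
    f,cx,cy,k,R,t=K(c); p=np.atleast_2d(X)@R.T+t; s=p[:,:2]/p[:,2:]
    s=s*(1+k*(s**2).sum(1,keepdims=True)); return s*f+[cx,cy]
def unproj(c,uv,z):
    f,cx,cy,k,R,t=K(c); d=(np.atleast_2d(uv).astype(float)-[cx,cy])/f; s=d.copy()
    for _ in range(20): s=d/(1+k*(s**2).sum(1,keepdims=True))
    r=np.c_[s,np.ones(len(s))]@R; o=-R.T@t
    return o+r*((z-o[2])/r[:,2])[:,None]
def snap(name,fn,crop=None,scale=1.5):
    c=robot.camera(name); im=c['color'][:,:,::-1]
    if crop: x0,y0,x1,y1=crop; im=im[y0:y1,x0:x1]
    cv2.imwrite('pics/'+fn,cv2.resize(im,None,fx=scale,fy=scale,interpolation=cv2.INTER_CUBIC)); return c
E
python3 - <<'E'
from h import *
import pickle
for n in('top','scene'):
    c=snap(n,n+'0.png'); pickle.dump(c,open(n+'0.pkl','wb')); f,cx,cy,k,R,t=K(c); print(n,f,cx,cy,k,-R.T@t,R[2])
print(robot.get_obs())
E
```

```text
top 386.03071766674066 254.69977608571332 196.46261034533816 0.03929929289364009 [ 0.45540426 -0.05432834  1.21127873] [ 0.15545003  0.00304698 -0.98783906]
scene 372.9498164586351 253.41964059575878 191.09461909031083 -0.022664877837826305 [1.24316383 0.54849774 0.64127577] [-0.61074438 -0.59749895 -0.51960207]
{'time': 0.1, 'q': array([-1.29849996e+00,  5.28355796e-01,  1.43375945e+00,  6.02141809e-07,
        1.18140263e+00, -1.78508568e-01]), 'joint_velocities': array([ 0.00134595, -0.00220891, -0.00466867,  0.00273753, -0.00031888,
       -0.00095956]), 'joint_torque': array([-5.39017001e-04, -4.40986311e+01, -1.77151161e+01,  6.34898501e-02,
        5.33928804e-02, -3.31117576e-05]), 'position': array([ 0.27213045, -0.56184148,  0.18338494]), 'tool_rot': array([ 9.74703809e-01,  2.23498451e-01, -4.48459622e-05, -9.61566655e-04]), 'ft_force': array([-0.29384113, -0.40263276, -0.2072862 ]), 'moment': array([-0.01970805, -0.03331495,  0.03356193]), 'grip_force': 0.0, 'grip_width': 0.08729698288992427}
```

View pics/top0.png

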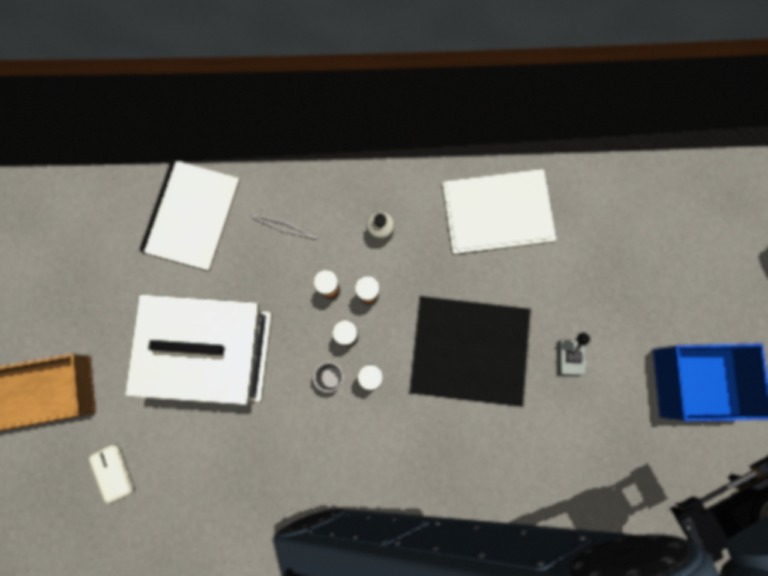

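View pics/scene0.png

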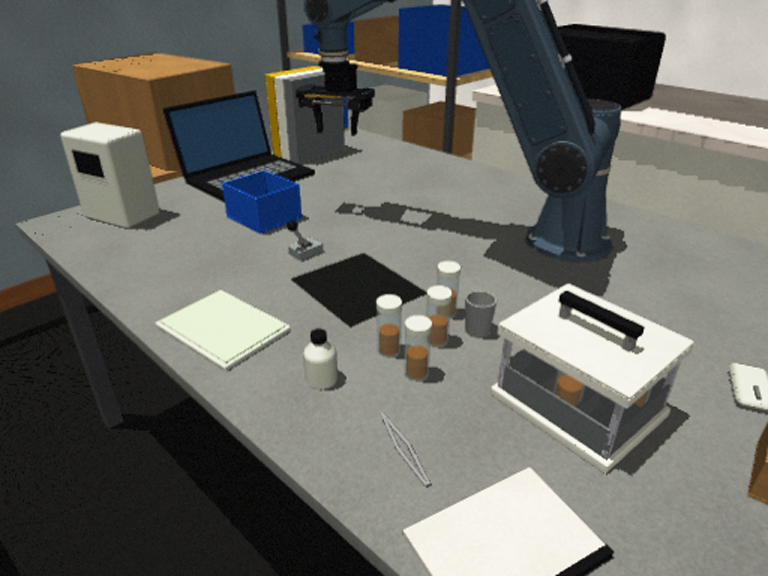

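The top view (768x576 scale) shows the lid and handle at (190,350), four spare caps at (326,283), (367,289), (344,333) and (369,377), and the beaker at (327,378). The mat is at (470,350), the lever ball at (583,339) leaning away (on), and the reagent bottle at (380,225).

```bash
cat >> h.py <<'E'
X0,X1,Y0,Y1=0.2,0.9,-0.6,0.6
def warp(c,z,res=0.001):
    xs=np.arange(X1,X0,-res); ys=np.arange(Y1,Y0,-res)
    gy,gx=np.meshgrid(ys,xs); P=np.c_[gx.ravel(),gy.ravel(),np.full(gx.size,z)]
    uv=proj(c,P).astype(np.float32).reshape(gx.shape+(2,))
    return cv2.remap(c['color'],uv[...,0],uv[...,1],cv2.INTER_LINEAR)
def blobs(mask,amin,amax):
    out=[]
    cs,_=cv2.findContours(mask.astype(np.uint8),cv2.RETR_EXTERNAL,cv2.CHAIN_APPROX_NONE)
    for q in cs:
        a=cv2.contourArea(q)
        if amin<a<amax:
            (u,v),(w,h),ang=cv2.minAreaRect(q); out.append((round(X1-v*.001,4),round(Y1-u*.001,4),round(w),round(h),round(ang,1),int(a)))
    return out
E
python3 - <<'E'
from h import *
import pickle
c=pickle.load(open('top0.pkl','rb'))
for n,z,f,a,b in [('lid',.148,lambda g:g>185,20000,80000),('cap',.110,lambda g:g>185,600,2600),('mat',.003,lambda g:g<40,20000,90000),('handle',.189,lambda g:g<60,1000,4500),('ball',.083,lambda g:g<45,200,1500)]:
    g=cv2.cvtColor(warp(c,z),cv2.COLOR_RGB2GRAY); print(n,blobs(f(g),a,b))
print('switch box px corners', unproj(c,np.array([[560,345],[583,345],[585,375],[561,376]])/1.5,.025).round(3).tolist())
print('reagent/beaker',unproj(c,np.array([[380,219]])/1.5,.1).round(3),unproj(c,np.array([[327,378]])/1.5,.075).round(3))
im=c['color'][200:260,360:410,::-1]; a=cv2.resize(im,None,fx=8,fy=8,interpolation=cv2.INTER_CUBIC)
s=pickle.load(open('scene0.pkl','rb'))['color']
b=cv2.resize(s[180:315,310:480,::-1],None,fx=2.3,fy=480/135,interpolation=cv2.INTER_CUBIC)
cv2.imwrite('pics/crop1.png',np.hstack([a,b]))
E
```

```text
lid [(0.5336, 0.2994, 219, 186, 5.5, 39749), (0.7798, -0.2757, 143, 195, 84.3, 27260), (0.787, 0.3055, 125, 188, 17.3, 22908)]
cap [(0.4735, -0.0235, 43, 45, 90.0, 1538), (0.5602, 0.0232, 45, 44, 45.0, 1526), (0.5187, 0.1778, 13, 169, 4.6, 1024), (0.645, -0.0215, 44, 45, 90.0, 1545), (0.659, 0.0585, 44, 45, 90.0, 1545)]
mat [(0.5246, -0.2298, 226, 197, 8.2, 43600)]
handle [(0.2365, -0.5605, 71, 77, 90.0, 3736), (0.4715, 0.4694, 105, 24, 81.7, 2190), (0.5314, 0.296, 127, 14, 5.6, 1641)]
ball [(0.219, -0.585, 36, 28, 90.0, 689), (0.5373, -0.4362, 18, 19, 74.1, 262), (0.7845, -0.0485, 14, 20, 9.5, 214)]
switch box px corners [[0.529, -0.41, 0.025], [0.528, -0.456, 0.025], [0.468, -0.455, 0.025], [0.467, -0.407, 0.025]]
reagent/beaker [[ 0.782 -0.051  0.1  ]] [[0.473 0.06  0.075]]
```

View pics/crop1.png

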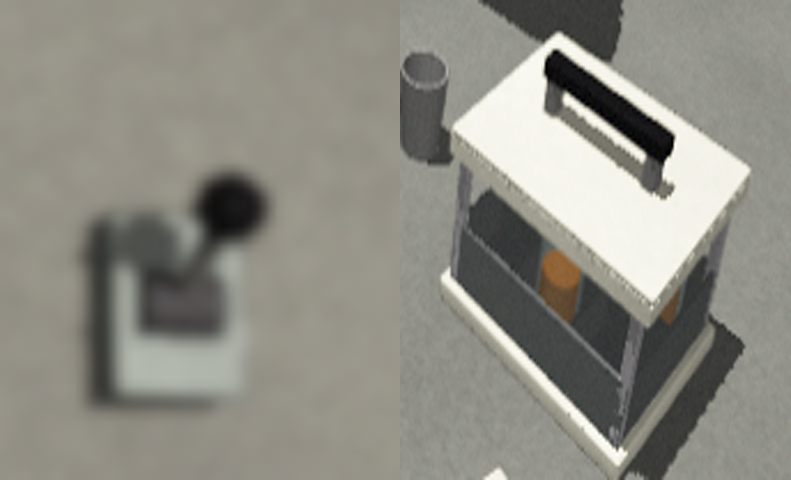

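The crop shows the lever leaning away (on), with a straddle grasp possible. The lid sits at about (0.533, 0.298), yaw -5.6°, and the measured sizes match the given ones. I'll move above the ball now.

Emit:
{"name": "play_rows", "arguments": {
  "gripper": [-0.15,-0.15,-0.15,-0.15,-0.15,-0.15,-0.15,-0.15,-0.15],
  "delta_pos": [
    [4,0,0.4],
    [8,0,0.8],
    [12,0,1.4],
    [16,0,1.4],
    [20,0,1.4],
    [24,0.1,1.4],
    [29.3,0.2,1.4],
    [29.3,0.2,1.4],
    [29.3,0.2,1.4]
  ],
  "turn": [
    [0,0,-0.15],
    [0,0,-0.3],
    [0,0,-0.45],
    [0,0,-0.6],
    [0,0,-0.75],
    [0,0,-0.9],
    [0,0,-1.02],
    [0,0,-1.02],
    [0,0,-1.02]
  ],
  "squeeze": 20
}}

```text
time: 1.23
position: [0.5364, -0.4363, 0.1695]
tool_rot: [0.742, 0.671, -0.0, -0.001]
ft_force: [-0.2, -0.6, -0.2]
grip_width: 0.0499
grip_force: 0.0
```

```bash
cat >> h.py <<'E'
def go(*targets,psi=84.4):
    "print deltas (cm, tool axes) and z turn from the current pose to world targets"
    o=robot.get_obs(); p=o['position']; R=Ro.from_quat(o['tool_rot']).as_matrix()
    ps=np.degrees(np.arctan2(R[1,0],R[0,0]))
    print('t',round(o['time'],2),'pos',p.round(4),'psi',round(ps,2),'zdown',R[:,2].round(3),'w',round(o['grip_width'],4),'F',o['ft_force'].round(1),'grip',round(o['grip_force'],1))
    for T in targets: print(T,'->',((np.array(T)-p)@R*100).round(2),'turn',round(-np.radians(psi-ps),3))
E
python3 - <<'E'
from h import *
go((.537,-.436,.072),(.456,-.430,.072))
E
```

```text
t 1.23 pos [ 0.5364 -0.4363  0.1695] psi 84.28 zdown [-0.002  0.001 -1.   ] w 0.0499 F [-0.2 -0.6 -0.2] grip 0.0
(0.537, -0.436, 0.072) -> [0.03 0.08 9.75] turn -0.002
(0.456, -0.43, 0.072) -> [-0.18 -8.04  9.77] turn -0.002
```

Emit:
{"name": "play_rows", "arguments": {
  "gripper": [-0.15,-0.15,-0.15,-0.15,-0.15,-0.15,-0.15,-0.15,-0.15,-0.15,-0.15,-0.15],
  "delta_pos": [
    [0,0,4],
    [0,0,8],
    [0,0,9.7],
    [0,0,9.7],
    [0,-1,9.7],
    [0,-2,9.7],
    [0,-3,9.7],
    [0,-4,9.7],
    [0,-5,9.7],
    [0,-6,9.7],
    [0,-7,9.7],
    [0,-7.6,9.7]
  ],
  "turn": [
    [0,0,0],
    [0,0,0],
    [0,0,0],
    [0,0,0],
    [0,0,0],
    [0,0,0],
    [0,0,0],
    [0,0,0],
    [0,0,0],
    [0,0,0],
    [0,0,0],
    [0,0,0]
  ]
}}

```text
time: 2.72
position: [0.4606, -0.429, 0.0732]
tool_rot: [0.742, 0.671, 0.0, -0.0]
ft_force: [0.0, 0.7, -0.9]
grip_width: 0.05
grip_force: 0.0
```

Emit:
{"name": "play_rows", "arguments": {
  "gripper": [-0.15,-0.15],
  "delta_pos": [
    [0,-0.4,0],
    [0,-0.4,0]
  ],
  "turn": [
    [0,0,0],
    [0,0,0]
  ]
}}

```text
time: 2.98
position: [0.4572, -0.4287, 0.0733]
tool_rot: [0.742, 0.671, 0.0, 0.0]
ft_force: [0.6, 0.2, 0.2]
grip_width: 0.0504
grip_force: 0.0
```

Emit:
{"name": "play_rows", "arguments": {
  "gripper": [-0.15,-0.15],
  "delta_pos": [
    [0,-0.3,0],
    [0,-0.3,0]
  ],
  "turn": [
    [0,0,0],
    [0,0,0]
  ]
}}

```text
time: 3.22
position: [0.4543, -0.4283, 0.0732]
tool_rot: [0.742, 0.671, 0.0, -0.0]
ft_force: [0.4, 0.3, -0.3]
grip_width: 0.0497
grip_force: 0.0
```

```bash
python3 - <<'E'
from h import *
c=snap('top','t1.png',(350,190,430,270),7)
d=snap('scene','s1.png',(170,130,250,190),9)
E
```

```text
(no output)
```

View pics/s1.png

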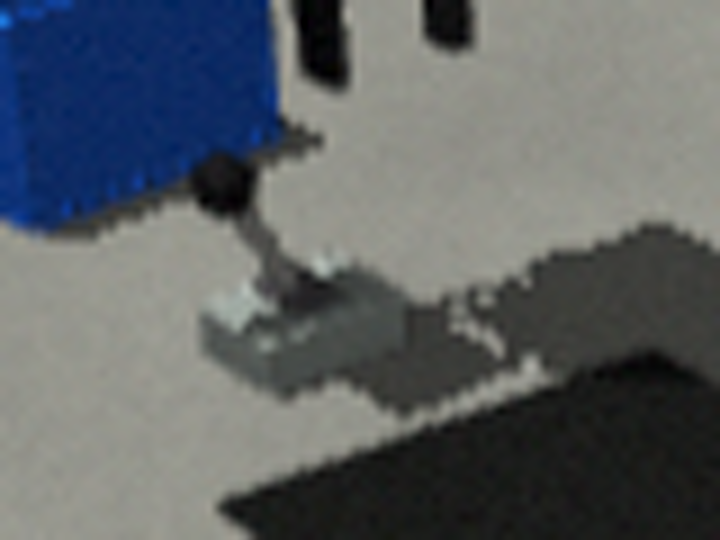

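The fingers missed: the ball is still leaning away, at scene pixel (194.7,150.6). I'll triangulate it, and the box too.

```bash
cat >> h.py <<'E'
from scipy.optimize import least_squares
def tri(obs):  # [(cam,uv),...]
    f=lambda X:np.concatenate([(proj(c,X)[0]-uv) for c,uv in obs])
    r=least_squares(f,[.5,0,.08]); return r.x.round(4),r.fun.round(2)
E
python3 - <<'E'
from h import *
import pickle
a=pickle.load(open('top0.pkl','rb'));b=pickle.load(open('scene0.pkl','rb'))
def ballc(c,x0,y0,x1,y1,th):
    g=cv2.cvtColor(c['color'],cv2.COLOR_RGB2GRAY)[y0:y1,x0:x1]; m=g<th
    v,u=np.nonzero(m); return np.array([u.mean()+x0,v.mean()+y0]),m.sum()
ua,na=ballc(a,382,218,396,234,55); ub,nb=ballc(b,190,145,200,154.__int__(),45); print(ua,na,ub,nb)
print(tri([(a,ua),(b,ub)]))
# beaker-free check: jar caps in scene, from top estimate
print('proj of (0.5373,-.4362,.083) in scene',proj(b,[.5373,-.4362,.083]))
# box corners top of box in top view full-res (from crop1, 8x, origin 360,200)
for p in [(105,212),(232,212),(245,395),(118,402)]: print(unproj(a,[360+p[0]/8-.44,200+p[1]/8-.44],.025).round(4))
# same from scene crop s1 (9x, origin 170,130)
for p in [(200,318),(282,352),(402,300),(330,262)]: print(unproj(b,[170+p[0]/9-.44,130+p[1]/9-.44],.025).round(4))
go()
E
```

```text
File "<stdin>", line 7
    ua,na=ballc(a,382,218,396,234,55); ub,nb=ballc(b,190,145,200,154.__int__(),45); print(ua,na,ub,nb)
                                                                    ^
SyntaxError: invalid decimal literal
```

View pics/t1.png

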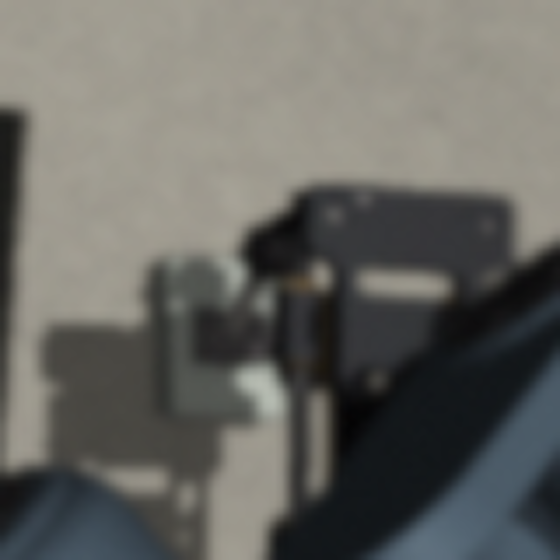

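The ball is unchanged at top pixel (388.6,225.7), and the fingers are to its right.

```bash
python3 - <<'E'
from h import *
import pickle
a=pickle.load(open('top0.pkl','rb'));b=pickle.load(open('scene0.pkl','rb'))
def ballc(c,x0,y0,x1,y1,th):
    g=cv2.cvtColor(c['color'],cv2.COLOR_RGB2GRAY)[y0:y1,x0:x1]; m=g<th
    v,u=np.nonzero(m); return np.array([u.mean()+x0,v.mean()+y0]),m.sum()
ua,na=ballc(a,382,218,396,232,55); ub,nb=ballc(b,190,145,200,155,45); print(ua,na,ub,nb)
print(tri([(a,ua),(b,ub)]))
print('proj in scene',proj(b,[.5373,-.4362,.083]),'top',proj(a,[.5373,-.4362,.083]),'tcp now',proj(a,robot.get_obs()['position']),proj(b,robot.get_obs()['position']))
for p in [(105,212),(232,212),(245,395),(118,402)]: print(unproj(a,[360+p[0]/8-.44,200+p[1]/8-.44],.025).round(4))
for p in [(200,318),(282,352),(402,300),(330,262)]: print(unproj(b,[170+p[0]/9-.44,130+p[1]/9-.44],.025).round(4))
go()
E
```

```text
[388.11904762 225.88095238] 42 [194.05084746 148.49152542] 59
(array([ 0.536 , -0.4332,  0.0914]), array([ 0.04, -0.05,  0.08,  0.02]))
proj in scene [[193.49959162 150.54353927]] top [[388.21883596 225.58372173]] tcp now [[386.71899406 254.56220771]] [[213.12149322 146.6463754 ]]
[[ 0.5412 -0.4088  0.025 ]]
[[ 0.54   -0.4567  0.025 ]]
[[ 0.4709 -0.456   0.025 ]]
[[ 0.4693 -0.4083  0.025 ]]
[[ 0.5434 -0.4463  0.025 ]]
[[ 0.5389 -0.3999  0.025 ]]
[[ 0.4768 -0.4002  0.025 ]]
[[ 0.475  -0.4479  0.025 ]]
t 3.33 pos [ 0.4544 -0.4284  0.0732] psi 84.27 zdown [ 0. -0. -1.] w 0.05 F [0.8 0.2 0. ] grip 0.0
```

```bash
python3 - <<'E'
from h import *
import pickle
b=pickle.load(open('scene0.pkl','rb'))
for z in(.07,.09,.11,.13): print(z,[((proj(b,[.4544+s*.0315,-.4284-s*.003,z])[0]-[170,130])*9).round() for s in(-1,1)])
print(robot.get_obs()['q'])
d=snap('scene','s2.png',(170,80,270,155),7)
E
```

```text
0.07 [array([452., 136.]), array([324., 179.])]
0.09 [array([450.,  91.]), array([320., 133.])]
0.11 [array([447.,  45.]), array([317.,  86.])]
0.13 [array([445.,  -1.]), array([313.,  39.])]
[-9.34634504e-01  6.63427221e-01  1.52749833e+00  5.32688149e-05
  9.50595174e-01 -8.34722632e-01]
```

View pics/s2.png

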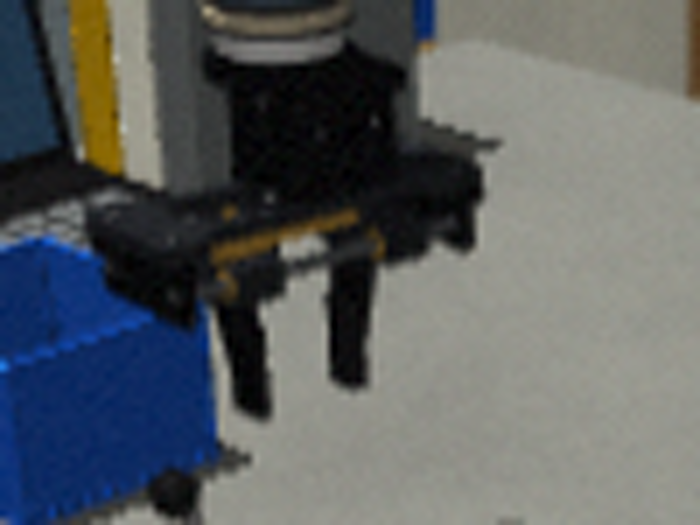

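In the scene view the fingertips fit z≈0.11, while the reported TCP z is 0.073. I'll check this against the first picture and the top view.

```bash
python3 - <<'E'
from h import *
import pickle
a=pickle.load(open('top0.pkl','rb'));b=pickle.load(open('scene0.pkl','rb'))
p=np.array([.2721,-.5618]); y=np.array([.436,-.9])
for z in(.18,.2,.22): print(z,[(proj(b,np.r_[p+s*.051*y,z])[0]*1.5).round() for s in(-1,1)],'start fingertips seen ~(318,132),(360,122)')
for z in(.073,.09,.11): print(z,[((proj(a,[.4544+s*.0315,-.4284-s*.003,z])[0]-[350,190])*7).round() for s in(-1,1)],'t1: finger seen ~(300,330)')
# world control: known heights in scene cam - caps & lid & reagent tops
for n,P in dict(s1=(.4735,-.0235,.11),s2=(.5602,.0232,.11),s3=(.645,-.0215,.11),s4=(.659,.0585,.11),s4b=(.659,.0585,0),handle=(.5314,.296,.189)).items(): print(n,(proj(b,P)[0]*1.5).round())
E
```

```text
0.18 [array([355., 150.]), array([320., 147.])] start fingertips seen ~(318,132),(360,122)
0.2 [array([355., 143.]), array([319., 140.])] start fingertips seen ~(318,132),(360,122)
0.22 [array([354., 135.]), array([319., 132.])] start fingertips seen ~(318,132),(360,122)
0.073 [array([256., 530.]), array([258., 375.])] t1: finger seen ~(300,330)
0.09 [array([270., 531.]), array([272., 374.])] t1: finger seen ~(300,330)
0.11 [array([287., 532.]), array([289., 372.])] t1: finger seen ~(300,330)
s1 [447. 266.]
s2 [437. 292.]
s3 [386. 301.]
s4 [415. 322.]
s4b [413. 374.]
handle [596. 307.]
```

The cap projections match, so the cameras are sound. The fingertips really do sit about 37 mm above the reported TCP when open. Next I'll check with the fingers shut.

Emit:
{"name": "play_rows", "arguments": {
  "gripper": [1,1,1,1,1,1],
  "delta_pos": [
    [0,-3,0],
    [0,-3,0],
    [0,-3,0],
    [0,-3,0],
    [0,-3,0],
    [0,-3,0]
  ],
  "turn": [
    [0,0,0],
    [0,0,0],
    [0,0,0],
    [0,0,0],
    [0,0,0],
    [0,0,0]
  ]
}}

```text
time: 4.12
position: [0.4248, -0.4254, 0.0732]
tool_rot: [0.741, 0.671, 0.0, 0.0]
ft_force: [-0.5, -0.2, 0.4]
grip_width: 0.0026
grip_force: 0.0
```

```bash
python3 - <<'E'
from h import *
d=robot.camera('scene'); p=robot.get_obs()['position']; go()
im=cv2.resize(d['color'][80:160,170:270,::-1],None,fx=7,fy=7,interpolation=cv2.INTER_CUBIC)
for i,z in enumerate((0,.02,.04)):
    u=((proj(d,p+[0,0,z])[0]-[170,80]+.5)*7); cv2.circle(im,tuple(int(v) for v in u),4,[(0,0,255),(0,255,0),(255,255,0)][i],-1)
cv2.imwrite('pics/s3.png',im)
E
```

```text
t 4.17 pos [ 0.4248 -0.4254  0.0732] psi 84.29 zdown [ 0. -0. -1.] w 0.0016 F [ 0.3  0.4 -0.3] grip 0.0
```

View pics/s3.png

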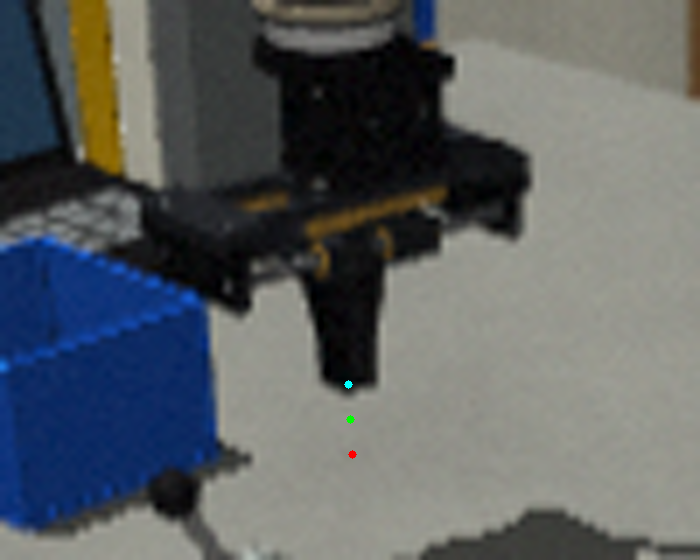

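Shut, the tips are about 38 mm above the reported TCP (cyan dot), so I'll take off 38 mm in z. Relative heights (jar bench to cell +25 mm, lid -124 mm) are unaffected. Redoing the switch.

Emit:
{"name": "play_rows", "arguments": {
  "gripper": [-0.15,-0.15,-0.15,-0.15,-0.15,-0.15,-0.15,-0.15,-0.15],
  "delta_pos": [
    [0,0,-2],
    [0,3,-2],
    [0,7,-2],
    [0,11.2,-2],
    [0,11.2,-2],
    [0,11.2,0],
    [0,11.2,2],
    [0,11.2,3.9],
    [0,11.2,3.9]
  ],
  "turn": [
    [0,0,0],
    [0,0,0],
    [0,0,0],
    [0,0,0],
    [0,0,0],
    [0,0,0],
    [0,0,0],
    [0,0,0],
    [0,0,0]
  ]
}}

```text
time: 5.3
position: [0.5338, -0.435, 0.0312]
tool_rot: [0.742, 0.671, 0.0, -0.003]
ft_force: [-0.9, 0.3, -0.8]
grip_width: 0.0501
grip_force: 0.0
```

Emit:
{"name": "play_rows", "arguments": {
  "gripper": [-0.15,-0.15,-0.15,-0.15,-0.15,-0.15,-0.15,-0.15,-0.15],
  "delta_pos": [
    [0,-1,0],
    [0,-2,0],
    [0,-3,0],
    [0,-4,0],
    [0,-5,0],
    [0,-6,0],
    [0,-7,0],
    [0,-7.4,0],
    [0,-7.4,0]
  ],
  "turn": [
    [0,0,0],
    [0,0,0],
    [0,0,0],
    [0,0,0],
    [0,0,0],
    [0,0,0],
    [0,0,0],
    [0,0,0],
    [0,0,0]
  ]
}}

```text
time: 6.42
position: [0.4616, -0.4288, 0.034]
tool_rot: [0.742, 0.671, -0.0, -0.001]
ft_force: [0.3, -0.1, -0.1]
grip_width: 0.0497
grip_force: 0.0
```

Emit:
{"name": "play_rows", "arguments": {
  "gripper": [-0.15,-0.15],
  "delta_pos": [
    [0,-0.3,0],
    [0,-0.3,0]
  ],
  "turn": [
    [0,0,0],
    [0,0,0]
  ]
}}

```text
time: 6.68
position: [0.4593, -0.4288, 0.0342]
tool_rot: [0.742, 0.671, -0.0, -0.0]
ft_force: [0.3, -0.2, -0.9]
grip_width: 0.0498
grip_force: 0.1
```

Emit:
{"name": "play_rows", "arguments": {
  "gripper": [-0.15,-0.15],
  "delta_pos": [
    [0,-0.2,0],
    [0,-0.2,0]
  ],
  "turn": [
    [0,0,0],
    [0,0,0]
  ]
}}

```text
time: 6.92
position: [0.4588, -0.4289, 0.0343]
tool_rot: [0.742, 0.671, 0.001, 0.001]
ft_force: [4.5, -0.4, -2.1]
grip_width: 0.0503
grip_force: 2.5
```

Contact force has risen (4.5 N) and motion has stopped, so the lever is at its end stop. Backing off and rising.

Emit:
{"name": "play_rows", "arguments": {
  "gripper": [-0.15,-0.15,-0.15,-0.5,-0.5,-0.5,-0.5],
  "delta_pos": [
    [0,0.8,0],
    [0,0.8,0],
    [0,0.8,-4],
    [0,0.8,-10],
    [0,0.8,-16],
    [0,0.8,-18],
    [0,0.8,-18]
  ],
  "turn": [
    [0,0,0],
    [0,0,0],
    [0,0,0],
    [0,0,0],
    [0,0,0],
    [0,0,0],
    [0,0,0]
  ]
}}

```text
time: 7.8
position: [0.4656, -0.4304, 0.2165]
tool_rot: [0.742, 0.671, -0.0, 0.002]
ft_force: [-0.1, 0.1, -0.7]
grip_width: 0.0649
grip_force: 0.0
```

```bash
cat >> h.py <<'E'
def lidpose(c,z=.148):
    g=cv2.cvtColor(warp(c,z),cv2.COLOR_RGB2GRAY); return [b for b in blobs(g>185,36000,46000)]
def handlepose(c,z=.189,dark=60):
    g=cv2.cvtColor(warp(c,z),cv2.COLOR_RGB2GRAY); return [b for b in blobs(g<dark,1200,2600)]
E
python3 - <<'E'
from h import *
a=robot.camera('top'); b=robot.camera('scene')
print(lidpose(a),handlepose(a))
g=cv2.cvtColor(b['color'],cv2.COLOR_RGB2GRAY)[135:165,180:225]; v,u=np.nonzero(g<40); print('scene dark',u.mean()+180,v.mean()+135,len(u),'expected off ball',proj(b,[.472,-.430,.083]),'on',proj(b,[.537,-.435,.083]))
go((.532,.297,.26),(.532,.297,.124))
E
```

```text
[(0.5334, 0.2995, 220, 188, 5.7, 40236)] [(0.4715, 0.4695, 103, 23, 81.7, 2043), (0.5314, 0.2958, 126, 14, 5.7, 1577)]
scene dark 192.01764705882354 142.54705882352943 170 expected off ball [[208.96011016 145.50174435]] on [[193.7788821  150.61846731]]
t 7.9 pos [ 0.4644 -0.4287  0.2131] psi 84.27 zdown [-0.002  0.002 -1.   ] w 0.0654 F [-0.6 -0.2  0.4] grip 0.0
(0.532, 0.297, 0.26) -> [72.89 -0.53 -4.57] turn -0.002
(0.532, 0.297, 0.124) -> [72.86 -0.5   9.03] turn -0.002
```

Emit:
{"name": "play_rows", "arguments": {
  "gripper": [-0.3,-0.3,-0.3,-0.3,-0.3,-0.3,-0.3,-0.3,-0.3,-0.3,-0.3,-0.3],
  "delta_pos": [
    [4,0,-2],
    [10,0,-4],
    [16,0,-4.6],
    [22,0,-4.6],
    [28,-0.1,-4.6],
    [34,-0.2,-4.6],
    [40,-0.2,-4.6],
    [46,-0.3,-4.6],
    [52,-0.4,-4.6],
    [58,-0.5,-4.6],
    [64,-0.5,-4.6],
    [69,-0.5,-4.6]
  ],
  "turn": [
    [0,0,0],
    [0,0,0],
    [0,0,0],
    [0,0,0],
    [0,0,0],
    [0,0,0],
    [0,0,0],
    [0,0,0],
    [0,0,0],
    [0,0,0],
    [0,0,0],
    [0,0,0]
  ]
}}

```text
time: 9.4
position: [0.5277, 0.2594, 0.2577]
tool_rot: [0.741, 0.671, -0.002, -0.001]
ft_force: [0.2, -0.8, -0.8]
grip_width: 0.0565
grip_force: 0.0
```

Emit:
{"name": "play_rows", "arguments": {
  "gripper": [-0.3,-0.3,-0.3],
  "delta_pos": [
    [3,0,0],
    [3.9,0,0],
    [3.9,0,0]
  ],
  "turn": [
    [0,0,0],
    [0,0,0],
    [0,0,0]
  ]
}}

```text
time: 9.78
position: [0.5323, 0.2957, 0.2587]
tool_rot: [0.741, 0.671, -0.002, -0.0]
ft_force: [-0.4, 0.2, -0.5]
grip_width: 0.057
grip_force: 0.0
```

```bash
python3 - <<'E'
from h import *
go((.532,.297,.124))
E
```

```text
t 9.78 pos [0.5323 0.2957 0.2587] psi 84.3 zdown [-0.003 -0.002 -1.   ] w 0.057 F [-0.4  0.2 -0.5] grip 0.0
(0.532, 0.297, 0.124) -> [ 0.15 -0.   13.47] turn -0.002
```

Descend and close on the handle.

Emit:
{"name": "play_rows", "arguments": {
  "gripper": [-0.3,-0.3,-0.3,-0.3,-0.3,1,1,1,1,1,1],
  "delta_pos": [
    [0,0,4],
    [0,0,8],
    [0.1,0,11],
    [0.1,0,13.5],
    [0.1,0,13.5],
    [0.1,0,13.5],
    [0.1,0,13.5],
    [0.1,0,13.5],
    [0.1,0,13.5],
    [0.1,0,13.5],
    [0.1,0,13.5]
  ],
  "turn": [
    [0,0,0],
    [0,0,0],
    [0,0,0],
    [0,0,0],
    [0,0,0],
    [0,0,0],
    [0,0,0],
    [0,0,0],
    [0,0,0],
    [0,0,0],
    [0,0,0]
  ],
  "squeeze": 40
}}

```text
time: 11.15
position: [0.5328, 0.2975, 0.1257]
tool_rot: [0.741, 0.671, -0.0, -0.0]
ft_force: [-2.8, 0.8, 3.6]
grip_width: 0.0198
grip_force: 40.0
```

```bash
python3 - <<'E'
from h import *
go((.525,-.230,.19),(.525,-.23,.0015),psi=82)
snap('scene','s4.png',(300,110,500,260),4)
E
```

```text
t 11.15 pos [0.5328 0.2975 0.1257] psi 84.28 zdown [-0.  0. -1.] w 0.0198 F [-2.8  0.8  3.6] grip 40.0
(0.525, -0.23, 0.19) -> [-52.57   4.48  -6.44] turn 0.04
(0.525, -0.23, 0.0015) -> [-52.57   4.49  12.41] turn 0.04
```

View pics/s4.png

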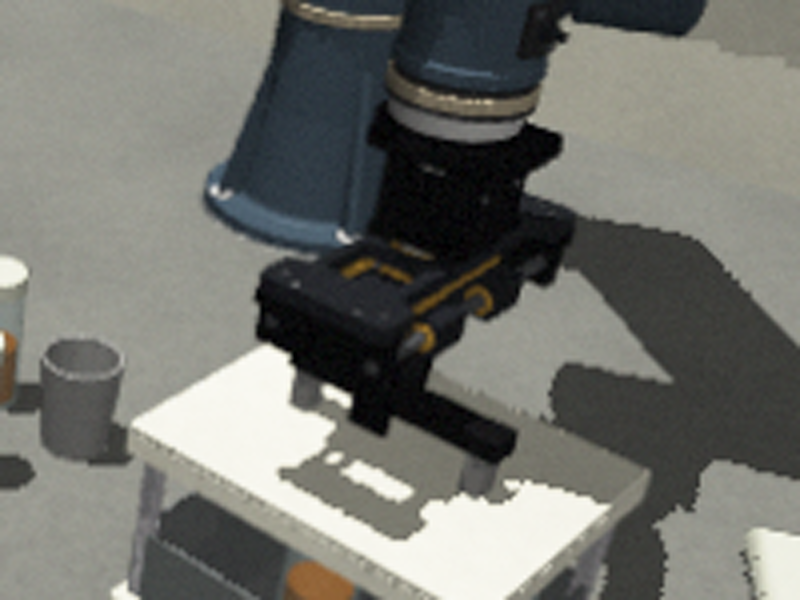

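The grasp is good: the fingers close around the handle bar at about (390,390), width 19.8 mm. Lift and carry to the mat.

Emit:
{"name": "play_rows", "arguments": {
  "gripper": [1,1,1,1,1,1,1,1,1,1,1,1],
  "delta_pos": [
    [0,0,-1.5],
    [0,0,-3],
    [0,0,-5],
    [0,0,-7],
    [-2,0.2,-7.5],
    [-5,0.5,-7.5],
    [-9,0.9,-7.5],
    [-13,1.2,-7.5],
    [-17,1.6,-7.5],
    [-21,2,-7.5],
    [-25,2.2,-7.5],
    [-29,2.6,-7.5]
  ],
  "turn": [
    [0,0,0],
    [0,0,0],
    [0,0,0],
    [0,0,0],
    [0,0,0],
    [0,0,0],
    [0,0,0],
    [0,0,0.01],
    [0,0,0.02],
    [0,0,0.03],
    [0,0,0.04],
    [0,0,0.04]
  ]
}}

```text
time: 12.7
position: [0.5288, 0.0039, 0.2]
tool_rot: [0.755, 0.656, -0.001, -0.0]
ft_force: [0.3, -0.1, -4.0]
grip_width: 0.0195
grip_force: 40.0
```

```bash
python3 - <<'E'
from h import *
go((.5245,-.231,.19),(.5245,-.231,.005),psi=82)
E
```

```text
t 12.7 pos [0.5288 0.0039 0.2   ] psi 81.94 zdown [-0.001 -0.001 -1.   ] w 0.0195 F [ 0.3 -0.1 -4. ] grip 40.0
(0.5245, -0.231, 0.19) -> [-23.31   2.87   1.01] turn -0.001
(0.5245, -0.231, 0.005) -> [-23.3    2.89  19.51] turn -0.001
```

Emit:
{"name": "play_rows", "arguments": {
  "gripper": [1,1,1,1,1,1,1,1,1,1,1,1],
  "delta_pos": [
    [-4,0.5,0],
    [-9,1.1,0],
    [-14,1.7,0],
    [-19,2.3,0],
    [-22,2.7,0],
    [-23.3,2.9,2],
    [-23.3,2.9,6],
    [-23.3,2.9,10],
    [-23.3,2.9,14],
    [-23.3,2.9,17],
    [-23.3,2.9,18.8],
    [-23.3,2.9,19.3]
  ],
  "turn": [
    [0,0,0],
    [0,0,0],
    [0,0,0],
    [0,0,0],
    [0,0,0],
    [0,0,0],
    [0,0,0],
    [0,0,0],
    [0,0,0],
    [0,0,0],
    [0,0,0],
    [0,0,0]
  ]
}}

```text
time: 14.2
position: [0.5254, -0.2288, 0.0064]
tool_rot: [0.755, 0.656, -0.0, -0.001]
ft_force: [-0.5, -0.2, -3.1]
grip_width: 0.0197
grip_force: 40.0
```

Emit:
{"name": "play_rows", "arguments": {
  "gripper": [1,1],
  "delta_pos": [
    [0,0,0.2],
    [0,0,0.2]
  ],
  "turn": [
    [0,0,0],
    [0,0,0]
  ]
}}

```text
time: 14.45
position: [0.527, -0.2291, 0.0062]
tool_rot: [0.755, 0.656, 0.0, 0.001]
ft_force: [0.9, -0.0, -3.5]
grip_width: 0.0193
grip_force: 40.0
```

Emit:
{"name": "play_rows", "arguments": {
  "gripper": [1,1],
  "delta_pos": [
    [0,0,0.15],
    [0,0,0.15]
  ],
  "turn": [
    [0,0,0],
    [0,0,0]
  ]
}}

```text
time: 14.7
position: [0.5266, -0.2286, 0.0042]
tool_rot: [0.755, 0.656, 0.0, 0.0]
ft_force: [0.1, 0.2, -4.2]
grip_width: 0.0195
grip_force: 40.0
```

Emit:
{"name": "play_rows", "arguments": {
  "gripper": [1,1],
  "delta_pos": [
    [0,0,0.2],
    [0,0,0.2]
  ],
  "turn": [
    [0,0,0],
    [0,0,0]
  ]
}}

```text
time: 14.95
position: [0.5264, -0.2285, 0.0017]
tool_rot: [0.755, 0.656, 0.0, 0.0]
ft_force: [-1.0, -0.3, -2.7]
grip_width: 0.0198
grip_force: 40.0
```

Emit:
{"name": "play_rows", "arguments": {
  "gripper": [1,1],
  "delta_pos": [
    [0,0,0.1],
    [0,0,0.1]
  ],
  "turn": [
    [0,0,0],
    [0,0,0]
  ]
}}

```text
time: 15.2
position: [0.5264, -0.2286, 0.0017]
tool_rot: [0.755, 0.656, 0.0, 0.0]
ft_force: [-0.4, 1.0, 4.9]
grip_width: 0.0197
grip_force: 40.0
```

Contact is exactly as predicted. Release, rise, and inspect the crate.

Emit:
{"name": "play_rows", "arguments": {
  "gripper": [0.3,0.1,0.1,0.1,0.1,0.1,0.1,0.1],
  "delta_pos": [
    [0,0,0],
    [0,0,0],
    [0,0,0],
    [0,0,-3],
    [0,0,-8],
    [0,0,-14],
    [0,0,-18],
    [0,0,-18]
  ],
  "turn": [
    [0,0,0],
    [0,0,0],
    [0,0,0],
    [0,0,0],
    [0,0,0],
    [0,0,0],
    [0,0,0],
    [0,0,0]
  ]
}}

```text
time: 16.2
position: [0.5287, -0.2301, 0.1846]
tool_rot: [0.755, 0.656, 0.001, 0.004]
ft_force: [-1.0, -1.5, -0.8]
grip_width: 0.0392
grip_force: 0.0
```

```bash
python3 - <<'E'
from h import *
import pickle
a=robot.camera('top'); b=robot.camera('scene'); pickle.dump((a,b),open('m1.pkl','wb'))
for z,n in((.110,'spare caps'),(.135,'crate caps')):
    g=cv2.cvtColor(warp(a,z),cv2.COLOR_RGB2GRAY); print(n,blobs(g>175,900,2600))
g=cv2.cvtColor(warp(a,.142),cv2.COLOR_RGB2GRAY)
go()
im=np.vstack([cv2.resize(a['color'][185:285,70:270,::-1],None,fx=3.5,fy=3,interpolation=cv2.INTER_CUBIC),cv2.resize(b['color'][130:230,170:370,::-1],None,fx=3.5,fy=3,interpolation=cv2.INTER_CUBIC)])
cv2.imwrite('pics/m1.png',im)
E
```

```text
spare caps [(0.474, -0.0235, 46, 49, 90.0, 1762), (0.491, 0.3095, 44, 45, 90.0, 1633), (0.4985, 0.379, 45, 48, 90.0, 1739), (0.5606, 0.0236, 48, 47, 31.0, 1741), (0.5805, 0.306, 45, 48, 90.0, 1702), (0.5188, 0.1781, 17, 173, 4.5, 1470), (0.6462, -0.0218, 47, 48, 45.0, 1803), (0.6597, 0.0587, 47, 48, 45.0, 1788)]
crate caps [(0.4735, -0.0245, 45, 47, 90.0, 1679), (0.49, 0.301, 44, 44, 90.0, 1566), (0.498, 0.3695, 44, 47, 90.0, 1658), (0.5582, 0.0219, 47, 46, 26.6, 1661), (0.578, 0.2975, 44, 47, 90.0, 1619), (0.5169, 0.1727, 17, 169, 4.3, 1393), (0.642, -0.022, 47, 47, 45.0, 1718), (0.6553, 0.0566, 47, 47, 26.6, 1705)]
t 16.3 pos [ 0.526  -0.2283  0.1806] psi 81.98 zdown [-0.  0. -1.] w 0.0394 F [-1.1  0.7 -0.1] grip 0.0
```

View pics/m1.png

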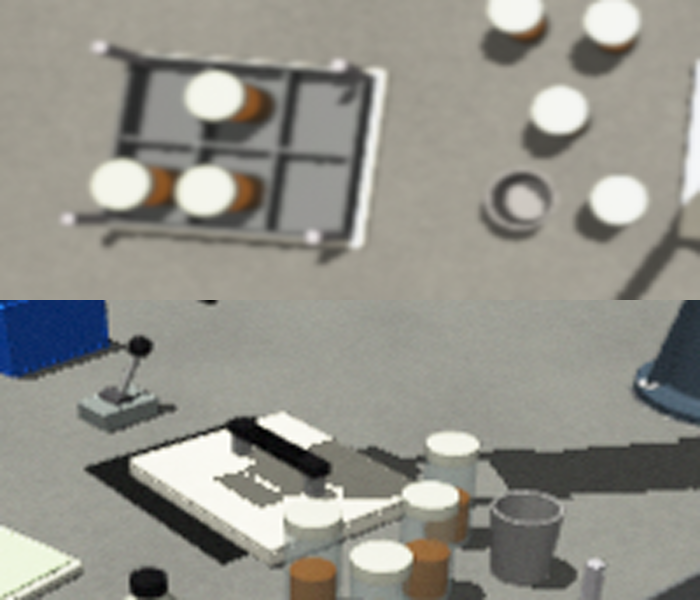

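Picture: the lever ball at crop (140,345) is at scene pixel (210,145), which matches "off" (209,145.5). The lid is flat on the mat. Jars fill middle +x, middle -x and left -x; empty are left +x and both right (y-) cells. I'll refine the crate centre from the post tops and plan.

```bash
cat >> h.py <<'E'
C=np.array([.5336,.2994]); th=np.radians(-5.6); ex=np.array([np.cos(th),np.sin(th)]); ey=np.array([-np.sin(th),np.cos(th)])
cell=lambda i,j:C+.041*i*ex+.066*j*ey
E
python3 - <<'E'
from h import *
import pickle
a,b=pickle.load(open('m1.pkl','rb'))
P=unproj(a,np.array([[100,47],[338,66],[313,237],[68,218]])/[3.5,3]+[70,185]-.35,.142); print(P.round(4),P.mean(0).round(4))
d=(P[0]-P[1]+P[3]-P[2]); print('yaw',np.degrees(np.arctan2(-d[0],d[1])))
for i,j in((1,1),(1,-1),(-1,-1)): print(i,j,cell(i,j).round(4))
print('lid on mat',lidpose(a,.024), handlepose(a,.065))
go((.6593,.0586,.175),(.6593,.0586,.018))
E
```

```text
[[0.6242 0.3857 0.142 ]
 [0.6013 0.1966 0.142 ]
 [0.4452 0.214  0.142 ]
 [0.4677 0.404  0.142 ]] [0.5346 0.3001 0.142 ]
yaw -6.8251297707807606
1 1 [0.5808 0.3611]
1 -1 [0.568  0.2297]
-1 -1 [0.4864 0.2377]
lid on mat [] [(0.4736, 0.5331, 115, 25, 81.5, 2511)]
t 16.3 pos [ 0.526  -0.2283  0.1806] psi 81.98 zdown [-0.  0. -1.] w 0.0394 F [-1.1  0.7 -0.1] grip 0.0
(0.6593, 0.0586, 0.175) -> [30.27  9.2   0.56] turn -0.042
(0.6593, 0.0586, 0.018) -> [30.27  9.2  16.26] turn -0.042
```

Emit:
{"name": "play_rows", "arguments": {
  "gripper": [-0.6,-0.6,-0.6,-0.6,-0.6,-0.6,-0.6,-0.6,-0.6],
  "delta_pos": [
    [3,1,0],
    [8,2.4,0],
    [13,4,0],
    [18,5.5,0],
    [23,7,0.5],
    [28,8.5,0.5],
    [30.3,9.2,0.5],
    [30.3,9.2,0.5],
    [30.3,9.2,0.5]
  ],
  "turn": [
    [0,0,0],
    [0,0,-0.02],
    [0,0,-0.04],
    [0,0,-0.042],
    [0,0,-0.042],
    [0,0,-0.042],
    [0,0,-0.042],
    [0,0,-0.042],
    [0,0,-0.042]
  ]
}}

```text
time: 17.42
position: [0.6587, 0.0572, 0.1748]
tool_rot: [0.741, 0.671, -0.001, -0.001]
ft_force: [0.2, 0.0, 0.6]
grip_width: 0.0694
grip_force: 0.0
```

```bash
python3 - <<'E'
from h import *
go((.6593,.0586,.018))
E
```

```text
t 17.43 pos [0.6587 0.0572 0.1748] psi 84.33 zdown [-0.002 -0.001 -1.   ] w 0.0694 F [0.2 0.  0.6] grip 0.0
(0.6593, 0.0586, 0.018) -> [ 0.16  0.09 15.68] turn -0.001
```

Emit:
{"name": "play_rows", "arguments": {
  "gripper": [-0.6,-0.6,-0.6,-0.6,-0.6,-0.2,-0.1,0,0.1,0.2,0.3,0.3],
  "delta_pos": [
    [0.1,0.1,4.5],
    [0.1,0.1,9],
    [0.1,0.1,13],
    [0.1,0.1,15.7],
    [0.1,0.1,15.7],
    [0.1,0.1,15.7],
    [0.1,0.1,15.7],
    [0.1,0.1,15.7],
    [0.1,0.1,15.7],
    [0.1,0.1,15.7],
    [0.1,0.1,15.7],
    [0.1,0.1,15.7]
  ],
  "turn": [
    [0,0,0],
    [0,0,0],
    [0,0,0],
    [0,0,0],
    [0,0,0],
    [0,0,0],
    [0,0,0],
    [0,0,0],
    [0,0,0],
    [0,0,0],
    [0,0,0],
    [0,0,0]
  ],
  "squeeze": 16
}}

```text
time: 18.92
position: [0.6608, 0.0596, 0.0196]
tool_rot: [0.741, 0.672, 0.0, 0.0]
ft_force: [-2.7, 0.2, 5.7]
grip_width: 0.0435
grip_force: 16.0
```

```bash
python3 - <<'E'
from h import *
go((*cell(1,1),.19),(*cell(1,1),.046))
snap('scene','g1.png',(220,110,370,240),4)
E
```

```text
t 18.93 pos [0.6608 0.0596 0.0196] psi 84.4 zdown [ 0. -0. -1.] w 0.0435 F [-2.7  0.2  5.7] grip 16.0
(np.float64(0.5808447947833589), np.float64(0.36108410950867575), 0.19) -> [ 29.22 -10.9  -17.04] turn 0.0
(np.float64(0.5808447947833589), np.float64(0.36108410950867575), 0.046) -> [ 29.22 -10.9   -2.64] turn 0.0
```

View pics/g1.png

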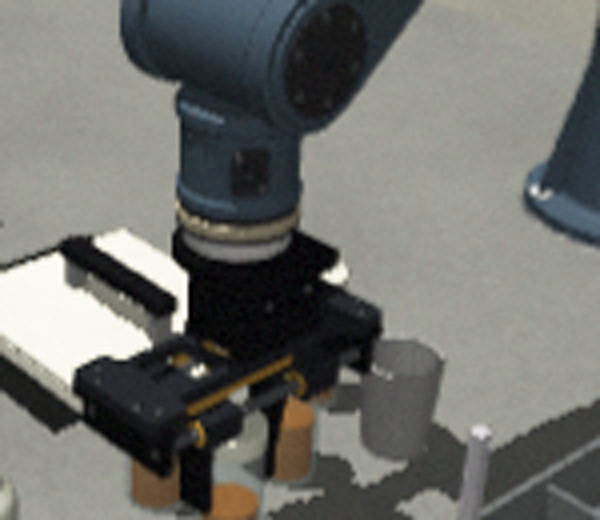

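The jar is held (43.5 mm, 16 N), with the body clear of the cap. Lift and carry to the far empty cell.

Emit:
{"name": "play_rows", "arguments": {
  "gripper": [0.3,0.3,0.3,0.3,0.3,0.3,0.3,0.3,0.3,0.3,0.3,0.3],
  "delta_pos": [
    [0,0,-2],
    [0,0,-5],
    [0,0,-9],
    [0,0,-13],
    [0,0,-16.5],
    [2,-1,-18],
    [6,-2.5,-18],
    [11,-4,-18],
    [16,-6,-18],
    [21,-8,-18],
    [25,-9.5,-18],
    [28,-10.5,-18]
  ],
  "turn": [
    [0,0,0],
    [0,0,0],
    [0,0,0],
    [0,0,0],
    [0,0,0],
    [0,0,0],
    [0,0,0],
    [0,0,0],
    [0,0,0],
    [0,0,0],
    [0,0,0],
    [0,0,0]
  ]
}}

```text
time: 20.48
position: [0.5805, 0.3517, 0.1977]
tool_rot: [0.74, 0.673, -0.001, -0.001]
ft_force: [0.1, 0.0, -1.4]
grip_width: 0.0437
grip_force: 16.0
```

Emit:
{"name": "play_rows", "arguments": {
  "gripper": [0.3,0.3,0.3,0.3],
  "delta_pos": [
    [1.2,-0.4,0],
    [1.2,-0.4,0],
    [1.2,-0.4,0],
    [1.2,-0.4,0]
  ],
  "turn": [
    [0,0,0],
    [0,0,0],
    [0,0,0],
    [0,0,0]
  ]
}}

```text
time: 20.98
position: [0.5814, 0.3594, 0.1987]
tool_rot: [0.742, 0.671, -0.0, 0.0]
ft_force: [-0.7, -0.7, -1.1]
grip_width: 0.0437
grip_force: 16.0
```

```bash
python3 - <<'E'
from h import *
go((*cell(1,1),.0446))
a=robot.camera('top'); p=robot.get_obs()['position']
g=cv2.cvtColor(warp(a,p[2]+.0904),cv2.COLOR_RGB2GRAY); print([q for q in blobs(g>170,400,2600) if q[1]>.25])
E
```

```text
t 20.98 pos [0.5814 0.3594 0.1987] psi 84.28 zdown [-0. -0. -1.] w 0.0437 F [-0.7 -0.7 -1.1] grip 16.0
(np.float64(0.5808447947833589), np.float64(0.36108410950867575), 0.0446) -> [ 0.17 -0.07 15.41] turn -0.002
[(0.485, 0.2505, 36, 37, 90.0, 1092)]
```

Emit:
{"name": "play_rows", "arguments": {
  "gripper": [0.3,0.3,0.3,0.3,0.3,0.3,0.3],
  "delta_pos": [
    [0.2,-0.1,3],
    [0.2,-0.1,7],
    [0.2,-0.1,11],
    [0.2,-0.1,13.5],
    [0.2,-0.1,14.8],
    [0.2,-0.1,15.1],
    [0.2,-0.1,15.1]
  ],
  "turn": [
    [0,0,0],
    [0,0,0],
    [0,0,0],
    [0,0,0],
    [0,0,0],
    [0,0,0],
    [0,0,0]
  ]
}}

```text
time: 21.9
position: [0.581, 0.3631, 0.0487]
tool_rot: [0.741, 0.671, 0.001, 0.0]
ft_force: [-0.1, 1.3, -1.9]
grip_width: 0.044
grip_force: 16.0
```

Emit:
{"name": "play_rows", "arguments": {
  "gripper": [0.3,0.3],
  "delta_pos": [
    [0,0,0.1],
    [0,0,0.1]
  ],
  "turn": [
    [0,0,0],
    [0,0,0]
  ]
}}

```text
time: 22.15
position: [0.5805, 0.3632, 0.0477]
tool_rot: [0.741, 0.672, 0.001, 0.0]
ft_force: [0.5, 0.7, -1.5]
grip_width: 0.0436
grip_force: 16.0
```

Emit:
{"name": "play_rows", "arguments": {
  "gripper": [0.3,0.3],
  "delta_pos": [
    [0,0,0.1],
    [0,0,0.1]
  ],
  "turn": [
    [0,0,0],
    [0,0,0]
  ]
}}

```text
time: 22.4
position: [0.58, 0.3629, 0.0458]
tool_rot: [0.741, 0.672, -0.0, 0.0]
ft_force: [0.7, -0.5, 0.4]
grip_width: 0.0438
grip_force: 16.0
```

Emit:
{"name": "play_rows", "arguments": {
  "gripper": [0.3,0.3],
  "delta_pos": [
    [0,0,0.08],
    [0,0,0.08]
  ],
  "turn": [
    [0,0,0],
    [0,0,0]
  ]
}}

```text
time: 22.65
position: [0.58, 0.3629, 0.0448]
tool_rot: [0.741, 0.672, -0.0, -0.0]
ft_force: [0.1, -1.0, -0.6]
grip_width: 0.044
grip_force: 16.0
```

Emit:
{"name": "play_rows", "arguments": {
  "gripper": [0.3,0.3],
  "delta_pos": [
    [0,0,0.06],
    [0,0,0.06]
  ],
  "turn": [
    [0,0,0],
    [0,0,0]
  ]
}}

```text
time: 22.9
position: [0.58, 0.3629, 0.0442]
tool_rot: [0.741, 0.672, -0.0, -0.0]
ft_force: [0.5, 0.6, -0.8]
grip_width: 0.0438
grip_force: 16.0
```

Emit:
{"name": "play_rows", "arguments": {
  "gripper": [0.3,0.3,0.3],
  "delta_pos": [
    [0,0,0.06],
    [0,0,0.06],
    [0,0,0.06]
  ],
  "turn": [
    [0,0,0],
    [0,0,0],
    [0,0,0]
  ]
}}

```text
time: 23.28
position: [0.5801, 0.3629, 0.0438]
tool_rot: [0.741, 0.672, -0.0, -0.0]
ft_force: [-0.3, -0.3, -0.5]
grip_width: 0.0437
grip_force: 16.0
```

Emit:
{"name": "play_rows", "arguments": {
  "gripper": [0.3,0.3,0.3],
  "delta_pos": [
    [0,0,0.06],
    [0,0,0.06],
    [0,0,0.06]
  ],
  "turn": [
    [0,0,0],
    [0,0,0],
    [0,0,0]
  ]
}}

```text
time: 23.65
position: [0.5801, 0.3629, 0.0437]
tool_rot: [0.741, 0.672, 0.0, 0.0]
ft_force: [-0.9, -0.7, 3.6]
grip_width: 0.044
grip_force: 16.0
```

Contact: the jar is on the cell floor. Open, rise, and go to the next spare.

Emit:
{"name": "play_rows", "arguments": {
  "gripper": [-0.1,-0.25,-0.3,-0.35,-0.35,-0.35,-0.35,-0.6,-0.6,-0.6,-0.6,-0.6],
  "delta_pos": [
    [0,0,0],
    [0,0,0],
    [0,0,0],
    [0,0,-3],
    [0,0,-8],
    [0,0,-13],
    [-3,0.8,-14.5],
    [-9,2.4,-14.5],
    [-15,4,-14.5],
    [-21,5.6,-14.5],
    [-27,7.2,-14.5],
    [-33,9,-14.5]
  ],
  "turn": [
    [0,0,0],
    [0,0,0],
    [0,0,0],
    [0,0,0],
    [0,0,0],
    [0,0,0],
    [0,0,0],
    [0,0,0],
    [0,0,0],
    [0,0,0],
    [0,0,0],
    [0,0,0]
  ]
}}

```text
time: 25.15
position: [0.6375, 0.0239, 0.1882]
tool_rot: [0.741, 0.672, 0.0, 0.0]
ft_force: [2.0, 0.8, -0.0]
grip_width: 0.0694
grip_force: 0.0
```

Emit:
{"name": "play_rows", "arguments": {
  "gripper": [-0.6,-0.6,-0.6,-0.6],
  "delta_pos": [
    [-4.6,1.3,1],
    [-4.6,1.3,1.5],
    [-4.6,1.3,1.5],
    [-4.6,1.3,1.5]
  ],
  "turn": [
    [0,0,0],
    [0,0,0],
    [0,0,0],
    [0,0,0]
  ]
}}

```text
time: 25.65
position: [0.6456, -0.0197, 0.1733]
tool_rot: [0.74, 0.672, 0.0, -0.0]
ft_force: [0.5, -0.5, -0.6]
grip_width: 0.0697
grip_force: 0.0
```

```bash
python3 - <<'E'
from h import *
go((.646,-.0217,.018))
a=robot.camera('top')
g=cv2.cvtColor(warp(a,.135),cv2.COLOR_RGB2GRAY); print('crate',[q for q in blobs(g>175,900,2600) if q[1]>.2])
g=cv2.cvtColor(warp(a,.110),cv2.COLOR_RGB2GRAY); print('spare',[q for q in blobs(g>175,900,2600) if q[1]<.1])
print(lidpose(a,.024),blobs(cv2.cvtColor(warp(a,.024),cv2.COLOR_RGB2GRAY)>185,8000,60000))
E
```

```text
t 25.65 pos [ 0.6456 -0.0197  0.1733] psi 84.49 zdown [-0.  0. -1.] w 0.0697 F [ 0.5 -0.5 -0.6] grip 0.0
(0.646, -0.0217, 0.018) -> [-0.2   0.07 15.53] turn 0.002
crate [(0.49, 0.301, 44, 44, 90.0, 1548), (0.498, 0.369, 44, 46, 90.0, 1632), (0.578, 0.297, 44, 44, 90.0, 1535), (0.5805, 0.3625, 43, 47, 90.0, 1641)]
spare [(0.4727, -0.0319, 32, 45, 6.3, 1180)]
[(0.5138, -0.191, 220, 186, 7.3, 39696)] [(0.5138, -0.191, 220, 186, 7.3, 39696), (0.8176, -0.3015, 161, 220, 84.3, 34332), (0.8228, 0.3484, 141, 204, 17.1, 25349)]
```

The first jar stands centred in its cell. The lid has been knocked about 4 cm to (0.514, -0.191) and is still flat; I'll pick it up from there. Next is the second spare.

Emit:
{"name": "play_rows", "arguments": {
  "gripper": [-0.6,-0.6,-0.6,-0.6,-0.6,-0.2,-0.1,0,0.1,0.2,0.3,0.3],
  "delta_pos": [
    [-0.2,0.1,4.5],
    [-0.2,0.1,9],
    [-0.2,0.1,13],
    [-0.2,0.1,15.5],
    [-0.2,0.1,15.5],
    [-0.2,0.1,15.5],
    [-0.2,0.1,15.5],
    [-0.2,0.1,15.5],
    [-0.2,0.1,15.5],
    [-0.2,0.1,15.5],
    [-0.2,0.1,15.5],
    [-0.2,0.1,15.5]
  ],
  "turn": [
    [0,0,0],
    [0,0,0],
    [0,0,0],
    [0,0,0],
    [0,0,0],
    [0,0,0],
    [0,0,0],
    [0,0,0],
    [0,0,0],
    [0,0,0],
    [0,0,0],
    [0,0,0]
  ]
}}

```text
time: 27.2
position: [0.6465, -0.0233, 0.019]
tool_rot: [0.741, 0.672, 0.0, 0.0]
ft_force: [-1.7, -0.1, 6.5]
grip_width: 0.0436
grip_force: 16.0
```

```bash
python3 - <<'E'
from h import *
go((*cell(1,-1),.195))
E
```

```text
t 27.2 pos [ 0.6465 -0.0233  0.019 ] psi 84.38 zdown [ 0.  0. -1.] w 0.0436 F [-1.7 -0.1  6.5] grip 16.0
(np.float64(0.5679638520151512), np.float64(0.229714092711074), 0.195) -> [ 24.41 -10.3  -17.6 ] turn -0.0
```

Emit:
{"name": "play_rows", "arguments": {
  "gripper": [0.3,0.3,0.3,0.3,0.3,0.3,0.3,0.3,0.3,0.3,0.3,0.3],
  "delta_pos": [
    [0,0,-2],
    [0,0,-5],
    [0,0,-9],
    [0,0,-13],
    [0,0,-16.5],
    [2,-1,-18],
    [6,-2.5,-18],
    [11,-4.6,-18],
    [16,-6.7,-18],
    [21,-8.8,-18],
    [24,-10.1,-18],
    [24.3,-10.3,-18]
  ],
  "turn": [
    [0,0,0],
    [0,0,0],
    [0,0,0],
    [0,0,0],
    [0,0,0],
    [0,0,0],
    [0,0,0],
    [0,0,0],
    [0,0,0],
    [0,0,0],
    [0,0,0],
    [0,0,0]
  ]
}}

```text
time: 28.7
position: [0.5648, 0.2319, 0.1973]
tool_rot: [0.739, 0.673, -0.001, -0.001]
ft_force: [0.7, -0.1, -0.9]
grip_width: 0.0435
grip_force: 16.0
```

Emit:
{"name": "play_rows", "arguments": {
  "gripper": [0.3,0.3],
  "delta_pos": [
    [0,0,0],
    [0,0,0]
  ],
  "turn": [
    [0,0,0],
    [0,0,0]
  ]
}}

```text
time: 28.95
position: [0.568, 0.2276, 0.1979]
tool_rot: [0.741, 0.671, -0.0, 0.0]
ft_force: [0.3, 0.1, -1.8]
grip_width: 0.0436
grip_force: 16.0
```

```bash
python3 - <<'E'
from h import *
go((*cell(1,-1),.0432))
E
```

```text
t 28.95 pos [0.568  0.2276 0.1979] psi 84.31 zdown [-0. -0. -1.] w 0.0436 F [ 0.3  0.1 -1.8] grip 16.0
(np.float64(0.5679638520151512), np.float64(0.229714092711074), 0.0432) -> [ 0.21 -0.02 15.47] turn -0.001
```

Emit:
{"name": "play_rows", "arguments": {
  "gripper": [0.3,0.3,0.3,0.3,0.3,0.3,0.3],
  "delta_pos": [
    [0.1,0,3],
    [0.1,0,7],
    [0.1,0,11],
    [0.1,0,13.5],
    [0.1,0,14.8],
    [0.1,0,15.2],
    [0.1,0,15.2]
  ],
  "turn": [
    [0,0,0],
    [0,0,0],
    [0,0,0],
    [0,0,0],
    [0,0,0],
    [0,0,0],
    [0,0,0]
  ]
}}

```text
time: 29.82
position: [0.5688, 0.2294, 0.0468]
tool_rot: [0.741, 0.671, 0.001, 0.0]
ft_force: [0.5, 0.2, -1.4]
grip_width: 0.0435
grip_force: 16.0
```

Emit:
{"name": "play_rows", "arguments": {
  "gripper": [0.3,0.3,0.3],
  "delta_pos": [
    [0,0,0.1],
    [0,0,0.1],
    [0,0,0.1]
  ],
  "turn": [
    [0,0,0],
    [0,0,0],
    [0,0,0]
  ]
}}

```text
time: 30.2
position: [0.5682, 0.2297, 0.0457]
tool_rot: [0.741, 0.672, 0.0, 0.0]
ft_force: [0.8, 0.0, -1.5]
grip_width: 0.0438
grip_force: 16.0
```

Emit:
{"name": "play_rows", "arguments": {
  "gripper": [0.3,0.3,0.3],
  "delta_pos": [
    [0,0,0.1],
    [0,0,0.1],
    [0,0,0.1]
  ],
  "turn": [
    [0,0,0],
    [0,0,0],
    [0,0,0]
  ]
}}

```text
time: 30.58
position: [0.5679, 0.2296, 0.0441]
tool_rot: [0.741, 0.672, -0.0, -0.0]
ft_force: [0.1, -0.4, -1.4]
grip_width: 0.0438
grip_force: 16.0
```

Emit:
{"name": "play_rows", "arguments": {
  "gripper": [0.3,0.3,0.3],
  "delta_pos": [
    [0,0,0.08],
    [0,0,0.08],
    [0,0,0.08]
  ],
  "turn": [
    [0,0,0],
    [0,0,0],
    [0,0,0]
  ]
}}

```text
time: 30.95
position: [0.5679, 0.2296, 0.0433]
tool_rot: [0.741, 0.672, -0.0, -0.0]
ft_force: [0.0, -0.6, -2.2]
grip_width: 0.0438
grip_force: 16.0
```

Emit:
{"name": "play_rows", "arguments": {
  "gripper": [0.3,0.3,0.3],
  "delta_pos": [
    [0,0,0.03],
    [0,0,0.03],
    [0,0,0.03]
  ],
  "turn": [
    [0,0,0],
    [0,0,0],
    [0,0,0]
  ]
}}

```text
time: 31.32
position: [0.5679, 0.2296, 0.043]
tool_rot: [0.741, 0.672, -0.0, -0.0]
ft_force: [-0.5, -0.0, -1.6]
grip_width: 0.044
grip_force: 16.0
```

Emit:
{"name": "play_rows", "arguments": {
  "gripper": [0.3,0.3,0.3],
  "delta_pos": [
    [0,0,0.05],
    [0,0,0.05],
    [0,0,0.05]
  ],
  "turn": [
    [0,0,0],
    [0,0,0],
    [0,0,0]
  ]
}}

```text
time: 31.7
position: [0.568, 0.2296, 0.043]
tool_rot: [0.741, 0.672, 0.0, 0.0]
ft_force: [-2.2, 0.7, 3.4]
grip_width: 0.0437
grip_force: 16.0
```

Emit:
{"name": "play_rows", "arguments": {
  "gripper": [0.3,0.3,0.3],
  "delta_pos": [
    [0,0,0.04],
    [0,0,0.04],
    [0,0,0.04]
  ],
  "turn": [
    [0,0,0],
    [0,0,0],
    [0,0,0]
  ]
}}

```text
time: 32.08
position: [0.568, 0.2297, 0.0429]
tool_rot: [0.741, 0.672, 0.0, 0.0]
ft_force: [-2.7, -1.2, 6.1]
grip_width: 0.044
grip_force: 16.0
```

Contact at 0.0429. Release and go to the third spare.

Emit:
{"name": "play_rows", "arguments": {
  "gripper": [-0.1,-0.25,-0.3,-0.35,-0.35,-0.35,-0.35,-0.6,-0.6,-0.6,-0.6,-0.6],
  "delta_pos": [
    [0,0,0],
    [0,0,0],
    [0,0,0],
    [0,0,-3],
    [0,0,-8],
    [0,0,-13],
    [-3,0.2,-14.5],
    [-8,0.5,-14.5],
    [-13,0.8,-14.5],
    [-18,1.1,-14],
    [-20.6,1.3,-13],
    [-20.6,1.3,-13]
  ],
  "turn": [
    [0,0,0],
    [0,0,0],
    [0,0,0],
    [0,0,0],
    [0,0,0],
    [0,0,0],
    [0,0,0],
    [0,0,0],
    [0,0,0],
    [0,0,0],
    [0,0,0],
    [0,0,0]
  ]
}}

```text
time: 33.58
position: [0.5602, 0.0216, 0.1714]
tool_rot: [0.742, 0.67, -0.001, -0.001]
ft_force: [-0.2, 0.7, 0.8]
grip_width: 0.0695
grip_force: 0.0
```

Emit:
{"name": "play_rows", "arguments": {
  "gripper": [-0.6,-0.6],
  "delta_pos": [
    [0,0,0],
    [0,0,0]
  ],
  "turn": [
    [0,0,0],
    [0,0,0]
  ]
}}

```text
time: 33.83
position: [0.5609, 0.0245, 0.1724]
tool_rot: [0.74, 0.672, 0.0, 0.0]
ft_force: [0.1, 0.6, 0.2]
grip_width: 0.0695
grip_force: 0.0
```

```bash
python3 - <<'E'
from h import *
go((.5604,.0234,.018))
a=robot.camera('top')
g=cv2.cvtColor(warp(a,.135),cv2.COLOR_RGB2GRAY); print('crate',[q for q in blobs(g>175,900,2600) if q[1]>.2])
E
```

```text
t 33.83 pos [0.5609 0.0245 0.1724] psi 84.48 zdown [ 0.001  0.    -1.   ] w 0.0695 F [0.1 0.6 0.2] grip 0.0
(0.5604, 0.0234, 0.018) -> [-0.12 -0.05 15.44] turn 0.001
crate [(0.49, 0.301, 44, 44, 90.0, 1538), (0.4975, 0.369, 43, 46, 90.0, 1613), (0.5685, 0.23, 43, 44, 90.0, 1532), (0.578, 0.297, 44, 44, 90.0, 1526), (0.5805, 0.362, 43, 46, 90.0, 1623)]
```

Emit:
{"name": "play_rows", "arguments": {
  "gripper": [-0.6,-0.6,-0.6,-0.6,-0.6,-0.2,-0.1,0,0.1,0.2,0.3,0.3],
  "delta_pos": [
    [-0.1,0,4.5],
    [-0.1,0,9],
    [-0.1,0,13],
    [-0.1,0,15.4],
    [-0.1,0,15.4],
    [-0.1,0,15.4],
    [-0.1,0,15.4],
    [-0.1,0,15.4],
    [-0.1,0,15.4],
    [-0.1,0,15.4],
    [-0.1,0,15.4],
    [-0.1,0,15.4]
  ],
  "turn": [
    [0,0,0],
    [0,0,0],
    [0,0,0],
    [0,0,0],
    [0,0,0],
    [0,0,0],
    [0,0,0],
    [0,0,0],
    [0,0,0],
    [0,0,0],
    [0,0,0],
    [0,0,0]
  ]
}}

```text
time: 35.38
position: [0.5605, 0.0223, 0.0188]
tool_rot: [0.741, 0.672, 0.0, 0.0]
ft_force: [-2.2, 1.3, 5.9]
grip_width: 0.0443
grip_force: 16.0
```

```bash
python3 - <<'E'
from h import *
go((*cell(-1,-1),.195))
E
```

```text
t 35.38 pos [0.5605 0.0223 0.0188] psi 84.38 zdown [ 0.  0. -1.] w 0.0443 F [-2.2  1.3  5.9] grip 16.0
(np.float64(0.486355205216641), np.float64(0.23771589049132424), 0.195) -> [ 20.71  -9.49 -17.62] turn -0.0
```

Emit:
{"name": "play_rows", "arguments": {
  "gripper": [0.3,0.3,0.3,0.3,0.3,0.3,0.3,0.3,0.3,0.3,0.3,0.3],
  "delta_pos": [
    [0,0,-2],
    [0,0,-5],
    [0,0,-9],
    [0,0,-13],
    [0,0,-16.5],
    [2,-1,-18],
    [6,-2.8,-18],
    [11,-5,-18],
    [16,-7.4,-18],
    [19.5,-9,-18],
    [20.7,-9.5,-18],
    [20.7,-9.5,-18]
  ],
  "turn": [
    [0,0,0],
    [0,0,0],
    [0,0,0],
    [0,0,0],
    [0,0,0],
    [0,0,0],
    [0,0,0],
    [0,0,0],
    [0,0,0],
    [0,0,0],
    [0,0,0],
    [0,0,0]
  ]
}}

```text
time: 36.88
position: [0.4851, 0.2383, 0.1973]
tool_rot: [0.74, 0.672, -0.001, -0.0]
ft_force: [1.0, -0.2, -2.2]
grip_width: 0.0437
grip_force: 16.0
```

Emit:
{"name": "play_rows", "arguments": {
  "gripper": [0.3,0.3],
  "delta_pos": [
    [0,0,0],
    [0,0,0]
  ],
  "turn": [
    [0,0,0],
    [0,0,0]
  ]
}}

```text
time: 37.12
position: [0.4868, 0.2365, 0.198]
tool_rot: [0.742, 0.671, -0.0, 0.0]
ft_force: [-0.7, 0.0, 0.2]
grip_width: 0.0436
grip_force: 16.0
```

```bash
python3 - <<'E'
from h import *
go((*cell(-1,-1),.043))
E
```

```text
t 37.12 pos [0.4868 0.2365 0.198 ] psi 84.28 zdown [-0. -0. -1.] w 0.0436 F [-0.7  0.   0.2] grip 16.0
(np.float64(0.486355205216641), np.float64(0.23771589049132424), 0.043) -> [ 0.12 -0.05 15.5 ] turn -0.002
```

Emit:
{"name": "play_rows", "arguments": {
  "gripper": [0.3,0.3,0.3,0.3,0.3,0.3,0.3,0.3],
  "delta_pos": [
    [0.1,0,3],
    [0.1,0,7],
    [0.1,0,11],
    [0.1,0,13.5],
    [0.1,0,14.8],
    [0.1,0,15.2],
    [0.1,0,15.3],
    [0.1,0,15.3]
  ],
  "turn": [
    [0,0,0],
    [0,0,0],
    [0,0,0],
    [0,0,0],
    [0,0,0],
    [0,0,0],
    [0,0,0],
    [0,0,0]
  ]
}}

```text
time: 38.12
position: [0.4872, 0.2388, 0.0461]
tool_rot: [0.741, 0.672, 0.001, 0.0]
ft_force: [0.5, -1.3, -1.6]
grip_width: 0.0436
grip_force: 16.0
```

Emit:
{"name": "play_rows", "arguments": {
  "gripper": [0.3,0.3,0.3],
  "delta_pos": [
    [0,0,0.1],
    [0,0,0.1],
    [0,0,0.1]
  ],
  "turn": [
    [0,0,0],
    [0,0,0],
    [0,0,0]
  ]
}}

```text
time: 38.5
position: [0.4864, 0.2387, 0.0443]
tool_rot: [0.741, 0.672, 0.0, 0.0]
ft_force: [-0.4, -0.4, -1.2]
grip_width: 0.0436
grip_force: 16.0
```

Emit:
{"name": "play_rows", "arguments": {
  "gripper": [0.3,0.3,0.3],
  "delta_pos": [
    [0,0,0.06],
    [0,0,0.06],
    [0,0,0.06]
  ],
  "turn": [
    [0,0,0],
    [0,0,0],
    [0,0,0]
  ]
}}

```text
time: 38.88
position: [0.4864, 0.2386, 0.0435]
tool_rot: [0.741, 0.672, -0.0, -0.0]
ft_force: [-0.3, 0.9, -1.5]
grip_width: 0.0438
grip_force: 16.0
```

Emit:
{"name": "play_rows", "arguments": {
  "gripper": [0.3,0.3,0.3],
  "delta_pos": [
    [0,0,0.06],
    [0,0,0.06],
    [0,0,0.06]
  ],
  "turn": [
    [0,0,0],
    [0,0,0],
    [0,0,0]
  ]
}}

```text
time: 39.25
position: [0.4864, 0.2386, 0.0429]
tool_rot: [0.741, 0.672, -0.0, -0.0]
ft_force: [-0.5, -0.3, -1.2]
grip_width: 0.0435
grip_force: 16.0
```

Emit:
{"name": "play_rows", "arguments": {
  "gripper": [0.3,0.3,0.3],
  "delta_pos": [
    [0,0,0.04],
    [0,0,0.04],
    [0,0,0.04]
  ],
  "turn": [
    [0,0,0],
    [0,0,0],
    [0,0,0]
  ]
}}

```text
time: 39.62
position: [0.4864, 0.2386, 0.0428]
tool_rot: [0.741, 0.672, 0.0, 0.0]
ft_force: [-1.0, 0.5, 2.8]
grip_width: 0.0439
grip_force: 16.0
```

Contact. Release, rise, and re-measure the lid.

Emit:
{"name": "play_rows", "arguments": {
  "gripper": [-0.1,-0.25,-0.3,-0.35,-0.35,-0.35,-0.3,-0.3,-0.3,-0.3,-0.3,-0.3],
  "delta_pos": [
    [0,0,0],
    [0,0,0],
    [0,0,0],
    [0,0,-3],
    [0,0,-8],
    [0,0,-13],
    [0,0,-14.5],
    [-3,0.5,-14.5],
    [-6,1,-14.5],
    [-9,1.5,-14.5],
    [-10,2,-14.5],
    [-10,2,-14.5]
  ],
  "turn": [
    [0,0,0],
    [0,0,0],
    [0,0,0],
    [0,0,0],
    [0,0,0],
    [0,0,0],
    [0,0,0],
    [0,0,0],
    [0,0,0],
    [0,0,0],
    [0,0,0],
    [0,0,0]
  ]
}}

```text
time: 41.12
position: [0.4967, 0.1369, 0.187]
tool_rot: [0.741, 0.671, -0.0, -0.0]
ft_force: [-0.7, 0.6, -0.5]
grip_width: 0.0567
grip_force: 0.0
```

```bash
python3 - <<'E'
from h import *
import pickle
a=robot.camera('top'); b=robot.camera('scene'); pickle.dump((a,b),open('m2.pkl','wb'))
g=cv2.cvtColor(warp(a,.135),cv2.COLOR_RGB2GRAY); print('crate',[q for q in blobs(g>175,900,2600) if q[1]>.2])
g=cv2.cvtColor(warp(a,.110),cv2.COLOR_RGB2GRAY); print('spare',[q for q in blobs(g>175,700,2600) if q[1]<.1])
print('lid',lidpose(a,.024)); 
W=cv2.cvtColor(warp(a,.065),cv2.COLOR_RGB2GRAY)[int((.9-.6)*1000):int((.9-.43)*1000), int((.6+.10)*1000):int((.6+.28)*1000)]
print('handle',[(x-.3,y-.7,*r) for x,y,*r in blobs(W<70,600,6000)])
cv2.imwrite('pics/m2.png',np.hstack([cv2.resize(a['color'][185:285,70:370,::-1],None,fx=2.6,fy=2.6)])) 
go()
E
```

```text
crate [(0.4989, 0.3768, 31, 44, 8.7, 1093), (0.5814, 0.3645, 42, 45, 28.8, 1492)]
spare [(0.4735, -0.0235, 45, 47, 90.0, 1681)]
lid [(0.5138, -0.1908, 219, 186, 7.4, 39532)]
handle [(0.5114000000000001, -0.18869999999999998, 122, 14, 7.0, 1539)]
t 41.23 pos [0.4964 0.1378 0.1872] psi 84.4 zdown [-0.001  0.    -1.   ] w 0.0564 F [-0.9 -0.1 -0.1] grip 0.0
```

View pics/m2.png

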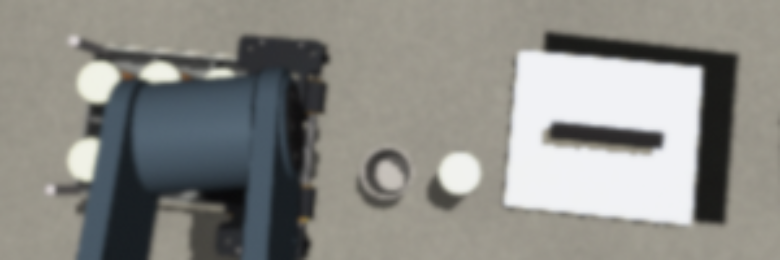

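Picture: the lid sits flat, mostly on the mat, handle at about (607,135). One spare at (460,173) and the beaker at (385,174) are undisturbed. I'll cross-check the lid pose with the scene camera.

```bash
python3 - <<'E'
from h import *
import pickle
a,b=pickle.load(open('m2.pkl','rb')); a0=pickle.load(open('top0.pkl','rb')); b0=pickle.load(open('scene0.pkl','rb'))
for n,c,z in(('seat top',a0,.148),('seat scene',b0,.148),('mat top',a,.024),('mat scene',b,.024)):
    g=cv2.cvtColor(warp(c,z),cv2.COLOR_RGB2GRAY)
    for T in(170,185,200): print(n,T,[q for q in blobs(g>T,25000,60000) if q[0]<.65])
go((.5131,-.1928,.20),(.5131,-.1928,.001),psi=82.7)
E
```

```text
seat top 170 [(0.5337, 0.2998, 221, 188, 5.5, 40542)]
seat top 185 [(0.5336, 0.2994, 219, 186, 5.5, 39749)]
seat top 200 [(0.5336, 0.2992, 217, 184, 5.5, 39027)]
seat scene 170 [(0.5352, 0.3025, 222, 196, 5.8, 41151)]
seat scene 185 [(0.5339, 0.3023, 220, 190, 5.7, 40362)]
seat scene 200 [(0.533, 0.3022, 218, 186, 5.5, 39746)]
mat top 170 [(0.514, -0.1908, 221, 188, 7.2, 40176)]
mat top 185 [(0.5138, -0.1908, 219, 186, 7.4, 39532)]
mat top 200 [(0.5136, -0.191, 217, 184, 7.3, 38865)]
mat scene 170 [(0.5146, -0.1865, 237, 196, 7.8, 34074)]
mat scene 185 [(0.514, -0.1887, 228, 192, 7.7, 32576)]
mat scene 200 [(0.5143, -0.1885, 225, 190, 7.6, 31369)]
t 41.23 pos [0.4964 0.1378 0.1872] psi 84.4 zdown [-0.001  0.    -1.   ] w 0.0564 F [-0.9 -0.1 -0.1] grip 0.0
(0.5131, -0.1928, 0.2) -> [-32.74   4.89  -1.3 ] turn 0.03
(0.5131, -0.1928, 0.001) -> [-32.75   4.91  18.6 ] turn 0.03
```

Emit:
{"name": "play_rows", "arguments": {
  "gripper": [-0.3,-0.3,-0.3,-0.3,-0.3,-0.3,-0.3,-0.3,-0.3,-0.3],
  "delta_pos": [
    [-3,0.4,-0.5],
    [-8,1.2,-1.3],
    [-13,2,-1.3],
    [-18,2.7,-1.3],
    [-23,3.4,-1.3],
    [-28,4.2,-1.3],
    [-31.5,4.7,-1.3],
    [-32.7,4.9,-1.3],
    [-32.7,4.9,-1.3],
    [-32.7,4.9,-1.3]
  ],
  "turn": [
    [0,0,0],
    [0,0,0.01],
    [0,0,0.02],
    [0,0,0.03],
    [0,0,0.03],
    [0,0,0.03],
    [0,0,0.03],
    [0,0,0.03],
    [0,0,0.03],
    [0,0,0.03]
  ]
}}

```text
time: 42.48
position: [0.5131, -0.1912, 0.2004]
tool_rot: [0.75, 0.661, 0.0, -0.001]
ft_force: [-0.1, 1.0, -0.2]
grip_width: 0.0566
grip_force: 0.0
```

```bash
python3 - <<'E'
from h import *
go((.5131,-.1928,.0017),psi=82.7)
a=robot.camera('top')
print(blobs(cv2.cvtColor(warp(a,.024),cv2.COLOR_RGB2GRAY)>185,5000,60000))
E
```

```text
t 42.48 pos [ 0.5131 -0.1912  0.2004] psi 82.76 zdown [-0.001  0.001 -1.   ] w 0.0566 F [-0.1  1.  -0.2] grip 0.0
(0.5131, -0.1928, 0.0017) -> [-0.19  0.04 19.87] turn 0.001
[(0.3021, 0.4933, 102, 58, 67.8, 5500), (0.5412, -0.1367, 105, 147, 7.3, 7806), (0.8177, -0.3015, 161, 220, 84.3, 34384), (0.8228, 0.3484, 141, 204, 17.1, 25376)]
```

Emit:
{"name": "play_rows", "arguments": {
  "gripper": [-0.3,-0.3,-0.3,-0.3,-0.3,-0.3,1,1,1,1,1,1],
  "delta_pos": [
    [-0.1,0,5],
    [-0.1,0,10],
    [-0.1,0,15],
    [-0.1,0,18.5],
    [-0.1,0,19.8],
    [-0.1,0,19.8],
    [-0.1,0,19.8],
    [-0.1,0,19.8],
    [-0.1,0,19.8],
    [-0.1,0,19.8],
    [-0.1,0,19.8],
    [-0.1,0,19.8]
  ],
  "turn": [
    [0,0,0],
    [0,0,0],
    [0,0,0],
    [0,0,0],
    [0,0,0],
    [0,0,0],
    [0,0,0],
    [0,0,0],
    [0,0,0],
    [0,0,0],
    [0,0,0],
    [0,0,0]
  ],
  "squeeze": 40
}}

```text
time: 44.02
position: [0.5126, -0.1941, 0.0028]
tool_rot: [0.751, 0.661, -0.0, -0.0]
ft_force: [-3.2, -0.2, 5.0]
grip_width: 0.0195
grip_force: 40.0
```

```bash
python3 - <<'E'
from h import *
go((.5328,.2975,.20),psi=84.3)
E
```

```text
t 44.02 pos [ 0.5126 -0.1941  0.0028] psi 82.69 zdown [-0.001  0.    -1.   ] w 0.0195 F [-3.2 -0.2  5. ] grip 40.0
(0.5328, 0.2975, 0.2) -> [ 49.02  -4.27 -19.71] turn -0.028
```

Emit:
{"name": "play_rows", "arguments": {
  "gripper": [1,1,1,1,1,1,1,1,1,1,1,1],
  "delta_pos": [
    [0,0,-2],
    [0,0,-5],
    [0,0,-9],
    [0,0,-14],
    [0,0,-18],
    [0,0,-20],
    [3,-0.3,-20.5],
    [7,-0.6,-20.5],
    [11,-1,-20.5],
    [15,-1.3,-20.5],
    [19,-1.6,-20.5],
    [23,-2,-20.5]
  ],
  "turn": [
    [0,0,0],
    [0,0,0],
    [0,0,0],
    [0,0,0],
    [0,0,0],
    [0,0,0],
    [0,0,0],
    [0,0,0],
    [0,0,0],
    [0,0,-0.01],
    [0,0,-0.02],
    [0,0,-0.028]
  ]
}}

```text
time: 45.52
position: [0.5222, 0.0382, 0.2065]
tool_rot: [0.742, 0.671, -0.0, -0.001]
ft_force: [0.8, 0.3, -1.8]
grip_width: 0.0199
grip_force: 40.0
```

```bash
python3 - <<'E'
from h import *
go((.5328,.2963,.20),psi=84.3)
E
```

```text
t 45.52 pos [0.5222 0.0382 0.2065] psi 84.26 zdown [-0.001  0.001 -1.   ] w 0.0199 F [ 0.8  0.3 -1.8] grip 40.0
(0.5328, 0.2963, 0.2) -> [25.79 -1.52  0.67] turn -0.001
```

Emit:
{"name": "play_rows", "arguments": {
  "gripper": [1,1,1,1,1,1,1,1,1,1],
  "delta_pos": [
    [3,-0.2,0.2],
    [7,-0.4,0.4],
    [11,-0.7,0.6],
    [15,-0.9,0.6],
    [19,-1.1,0.6],
    [22.5,-1.3,0.6],
    [25,-1.5,0.6],
    [25.8,-1.5,0.6],
    [25.8,-1.5,0.6],
    [25.8,-1.5,0.6]
  ],
  "turn": [
    [0,0,0],
    [0,0,0],
    [0,0,0],
    [0,0,0],
    [0,0,0],
    [0,0,0],
    [0,0,0],
    [0,0,0],
    [0,0,0],
    [0,0,0]
  ]
}}

```text
time: 46.78
position: [0.5334, 0.2936, 0.2012]
tool_rot: [0.742, 0.671, -0.001, 0.0]
ft_force: [-0.2, 0.7, -2.9]
grip_width: 0.0195
grip_force: 40.0
```

```bash
python3 - <<'E'
from h import *
go((.5328,.2963,.148),psi=84.3)
E
```

```text
t 46.77 pos [0.5334 0.2936 0.2012] psi 84.22 zdown [-0.001 -0.001 -1.   ] w 0.0195 F [-0.2  0.7 -2.9] grip 40.0
(0.5328, 0.2963, 0.148) -> [ 0.27 -0.08  5.32] turn -0.001
```

Emit:
{"name": "play_rows", "arguments": {
  "gripper": [1,1,1,1,1,1,1],
  "delta_pos": [
    [0.1,0,1],
    [0.1,0,2.5],
    [0.1,0,4],
    [0.1,0,5],
    [0.1,0,5.2],
    [0.1,0,5.2],
    [0.1,0,5.2]
  ],
  "turn": [
    [0,0,0],
    [0,0,0],
    [0,0,0],
    [0,0,0],
    [0,0,0],
    [0,0,0],
    [0,0,0]
  ]
}}

```text
time: 47.65
position: [0.5341, 0.296, 0.1501]
tool_rot: [0.742, 0.671, 0.001, 0.0]
ft_force: [-0.4, -0.1, -2.5]
grip_width: 0.0201
grip_force: 40.0
```

```bash
python3 - <<'E'
from h import *
go((.5328,.2963,.1275),psi=84.3)
snap('scene','L1.png',(300,110,500,260),4)
E
```

```text
t 47.65 pos [0.5341 0.296  0.1501] psi 84.28 zdown [ 0.001  0.    -1.   ] w 0.0201 F [-0.4 -0.1 -2.5] grip 40.0
(0.5328, 0.2963, 0.1275) -> [ 0.01 -0.14  2.26] turn -0.0
```

View pics/L1.png

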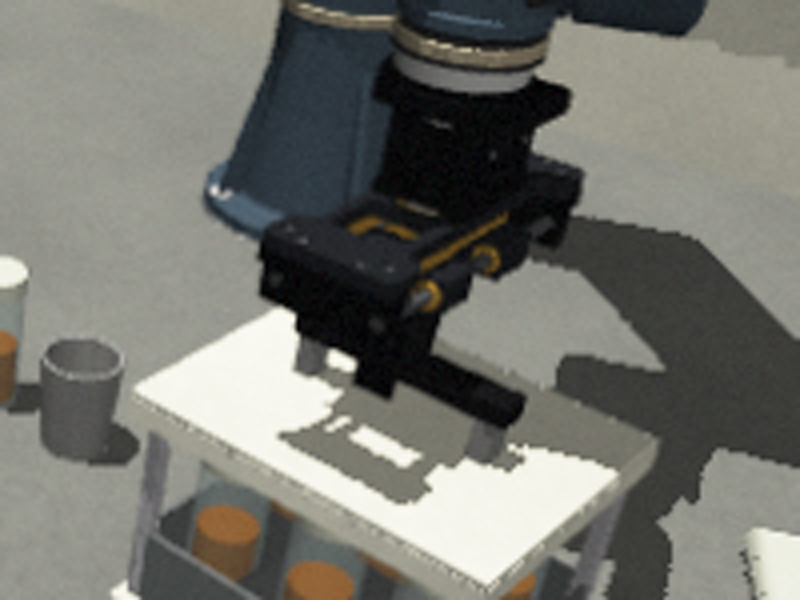

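The lid hovers squarely over the posts, matching the original view about 24 mm higher. Lower in steps, watching the force.

Emit:
{"name": "play_rows", "arguments": {
  "gripper": [1,1,1,1,1],
  "delta_pos": [
    [0,-0.1,0.4],
    [0,-0.1,0.8],
    [0,-0.1,1.1],
    [0,-0.1,1.4],
    [0,-0.1,1.4]
  ],
  "turn": [
    [0,0,0],
    [0,0,0],
    [0,0,0],
    [0,0,0],
    [0,0,0]
  ]
}}

```text
time: 48.32
position: [0.5324, 0.2958, 0.1352]
tool_rot: [0.742, 0.671, -0.0, -0.0]
ft_force: [0.2, -0.4, -2.3]
grip_width: 0.0201
grip_force: 40.0
```

Emit:
{"name": "play_rows", "arguments": {
  "gripper": [1,1,1],
  "delta_pos": [
    [0,0,0.3],
    [0,0,0.5],
    [0,0,0.5]
  ],
  "turn": [
    [0,0,0],
    [0,0,0],
    [0,0,0]
  ]
}}

```text
time: 48.7
position: [0.5325, 0.2958, 0.1303]
tool_rot: [0.742, 0.671, -0.0, -0.0]
ft_force: [0.2, 0.1, -3.0]
grip_width: 0.0195
grip_force: 40.0
```

Emit:
{"name": "play_rows", "arguments": {
  "gripper": [1,1,1],
  "delta_pos": [
    [0,0,0.2],
    [0,0,0.2],
    [0,0,0.2]
  ],
  "turn": [
    [0,0,0],
    [0,0,0],
    [0,0,0]
  ]
}}

```text
time: 49.08
position: [0.5327, 0.2959, 0.1286]
tool_rot: [0.742, 0.671, 0.0, 0.0]
ft_force: [-0.1, 0.2, -3.7]
grip_width: 0.0198
grip_force: 40.0
```

Emit:
{"name": "play_rows", "arguments": {
  "gripper": [1,1,1],
  "delta_pos": [
    [0,0,0.15],
    [0,0,0.15],
    [0,0,0.15]
  ],
  "turn": [
    [0,0,0],
    [0,0,0],
    [0,0,0]
  ]
}}

```text
time: 49.45
position: [0.5329, 0.2959, 0.1273]
tool_rot: [0.742, 0.671, 0.0, 0.0]
ft_force: [0.7, -0.6, -1.2]
grip_width: 0.0198
grip_force: 40.0
```

Emit:
{"name": "play_rows", "arguments": {
  "gripper": [1,1,1],
  "delta_pos": [
    [0,0,0.08],
    [0,0,0.08],
    [0,0,0.08]
  ],
  "turn": [
    [0,0,0],
    [0,0,0],
    [0,0,0]
  ]
}}

```text
time: 49.82
position: [0.5331, 0.2959, 0.127]
tool_rot: [0.742, 0.671, 0.0, 0.0]
ft_force: [0.8, -1.8, 3.9]
grip_width: 0.0197
grip_force: 40.0
```

Seated at 0.127 (predicted 0.1268). Release, rise, and move toward the switch.

Emit:
{"name": "play_rows", "arguments": {
  "gripper": [0.3,0.1,0,0,0,0,0,0,0,0,0,0],
  "delta_pos": [
    [0,0,0],
    [0,0,0],
    [0,0,0],
    [0,0,-3],
    [0,0,-7],
    [0,0,-10],
    [-4,0,-10],
    [-10,0,-10],
    [-16,0,-10],
    [-22,0,-10],
    [-28,0,-10],
    [-32,0,-10]
  ],
  "turn": [
    [0,0,0],
    [0,0,0],
    [0,0,0],
    [0,0,0],
    [0,0,0],
    [0,0,0],
    [0,0,0],
    [0,0,0],
    [0,0,0],
    [0,0,0],
    [0,0,0],
    [0,0,0]
  ]
}}

```text
time: 51.32
position: [0.5003, -0.0249, 0.2263]
tool_rot: [0.742, 0.67, 0.0, 0.0]
ft_force: [0.2, 0.8, 0.4]
grip_width: 0.0435
grip_force: 0.0
```

```bash
python3 - <<'E'
from h import *
a=robot.camera('top'); b=robot.camera('scene')
print(lidpose(a),handlepose(a)); print('scene',[q for q in blobs(cv2.cvtColor(warp(b,.148),cv2.COLOR_RGB2GRAY)>185,30000,60000)])
go((.470,-.429,.20))
cv2.imwrite('pics/L2.png',cv2.resize(b['color'][110:280,240:480,::-1],None,fx=3,fy=3,interpolation=cv2.INTER_CUBIC))
E
```

```text
[(0.5341, 0.2988, 220, 187, 5.7, 40261)] [(0.4715, 0.4695, 103, 23, 81.6, 2048), (0.5322, 0.2946, 126, 14, 5.6, 1579), (0.6023, -0.0299, 82, 41, 15.3, 1964)]
scene [(0.5333, 0.3021, 220, 189, 5.4, 40192)]
t 51.42 pos [ 0.5007 -0.0261  0.2263] psi 83.98 zdown [ 0.    -0.001 -1.   ] w 0.0436 F [ 0.3 -0.4 -0.6] grip 0.0
(0.47, -0.429, 0.2) -> [-40.38   1.17   2.68] turn -0.007
```

View pics/L2.png

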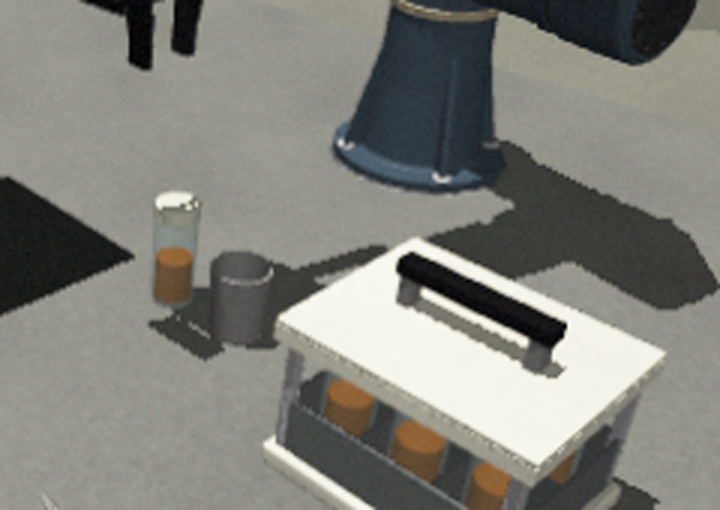

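The lid is squarely seated (within 1 mm of its first pose), with the jars visible inside. Now to the switch.

Emit:
{"name": "play_rows", "arguments": {
  "gripper": [-0.15,-0.15,-0.15,-0.15,-0.15,-0.15,-0.15,-0.15,-0.15,-0.15,-0.15],
  "delta_pos": [
    [-4,0.1,0],
    [-10,0.2,0],
    [-16,0.4,0],
    [-22,0.6,1],
    [-28,0.8,2],
    [-34,1,2.6],
    [-38.5,1.2,2.6],
    [-40.4,1.2,2.6],
    [-40.4,1.2,2.6],
    [-40.4,1.2,2.6],
    [-40.4,1.2,2.6]
  ],
  "turn": [
    [0,0,0],
    [0,0,0],
    [0,0,0],
    [0,0,0],
    [0,0,0],
    [0,0,0],
    [0,0,0],
    [0,0,0],
    [0,0,0],
    [0,0,0],
    [0,0,0]
  ]
}}

```text
time: 52.8
position: [0.4728, -0.4237, 0.2006]
tool_rot: [0.741, 0.672, 0.0, -0.0]
ft_force: [0.2, 0.5, 0.9]
grip_width: 0.0501
grip_force: 0.0
```

```bash
python3 - <<'E'
from h import *
go((.470,-.429,.034))
E
```

```text
t 52.8 pos [ 0.4728 -0.4237  0.2006] psi 84.38 zdown [-0.     0.001 -1.   ] w 0.0501 F [0.2 0.5 0.9] grip 0.0
(0.47, -0.429, 0.034) -> [-0.57 -0.22 16.65] turn -0.0
```

Emit:
{"name": "play_rows", "arguments": {
  "gripper": [-0.15,-0.15,-0.15,-0.15,-0.15,-0.15,-0.15,-0.15],
  "delta_pos": [
    [-0.4,-0.2,0],
    [-0.4,-0.2,3],
    [-0.4,-0.2,7],
    [-0.4,-0.2,10],
    [-0.4,-0.2,13],
    [-0.4,-0.2,15.5],
    [-0.4,-0.2,16.6],
    [-0.4,-0.2,16.6]
  ],
  "turn": [
    [0,0,0],
    [0,0,0],
    [0,0,0],
    [0,0,0],
    [0,0,0],
    [0,0,0],
    [0,0,0],
    [0,0,0]
  ]
}}

```text
time: 53.8
position: [0.4697, -0.4292, 0.0339]
tool_rot: [0.742, 0.671, 0.0, -0.001]
ft_force: [-0.4, -0.2, -0.2]
grip_width: 0.0495
grip_force: 0.0
```

Emit:
{"name": "play_rows", "arguments": {
  "gripper": [-0.15,-0.15,-0.15,-0.15,-0.15,-0.15,-0.15,-0.15,-0.15],
  "delta_pos": [
    [0,1,0],
    [0,2,0],
    [0,3,0],
    [0,4,0],
    [0,5,0],
    [0,6,0],
    [0,7,0],
    [0,7.4,0],
    [0,7.4,0]
  ],
  "turn": [
    [0,0,0],
    [0,0,0],
    [0,0,0],
    [0,0,0],
    [0,0,0],
    [0,0,0],
    [0,0,0],
    [0,0,0],
    [0,0,0]
  ]
}}

```text
time: 54.92
position: [0.5441, -0.437, 0.0341]
tool_rot: [0.741, 0.671, 0.0, 0.0]
ft_force: [0.4, 1.4, -0.5]
grip_width: 0.0502
grip_force: 0.0
```

Emit:
{"name": "play_rows", "arguments": {
  "gripper": [-0.15,-0.15,-0.15],
  "delta_pos": [
    [0,0.3,0],
    [0,0.3,0],
    [0,0.3,0]
  ],
  "turn": [
    [0,0,0],
    [0,0,0],
    [0,0,0]
  ]
}}

```text
time: 55.3
position: [0.5465, -0.4373, 0.0343]
tool_rot: [0.742, 0.671, 0.0, 0.0]
ft_force: [-0.1, 0.0, -0.6]
grip_width: 0.0501
grip_force: 0.2
```

Emit:
{"name": "play_rows", "arguments": {
  "gripper": [-0.15,-0.15,-0.15],
  "delta_pos": [
    [0,0.2,0],
    [0,0.2,0],
    [0,0.2,0]
  ],
  "turn": [
    [0,0,0],
    [0,0,0],
    [0,0,0]
  ]
}}

```text
time: 55.68
position: [0.5485, -0.4373, 0.0342]
tool_rot: [0.742, 0.671, -0.0, -0.0]
ft_force: [-0.3, -0.5, -0.7]
grip_width: 0.0502
grip_force: 0.4
```

Emit:
{"name": "play_rows", "arguments": {
  "gripper": [-0.15,-0.15,-0.15],
  "delta_pos": [
    [0,0.1,0],
    [0,0.1,0],
    [0,0.1,0]
  ],
  "turn": [
    [0,0,0],
    [0,0,0],
    [0,0,0]
  ]
}}

```text
time: 56.05
position: [0.5495, -0.4374, 0.0342]
tool_rot: [0.742, 0.671, 0.0, -0.0]
ft_force: [-1.5, 0.7, -0.1]
grip_width: 0.05
grip_force: 0.5
```

Emit:
{"name": "play_rows", "arguments": {
  "gripper": [-0.15,-0.15,-0.15],
  "delta_pos": [
    [0,0.15,0],
    [0,0.15,0],
    [0,0.15,0]
  ],
  "turn": [
    [0,0,0],
    [0,0,0],
    [0,0,0]
  ]
}}

```text
time: 56.42
position: [0.5501, -0.4374, 0.0341]
tool_rot: [0.742, 0.671, -0.0, -0.001]
ft_force: [-3.0, -0.5, -0.2]
grip_width: 0.0496
grip_force: 2.2
```

Emit:
{"name": "play_rows", "arguments": {
  "gripper": [-0.15,-0.15,-0.15],
  "delta_pos": [
    [0,0.1,0],
    [0,0.1,0],
    [0,0.1,0]
  ],
  "turn": [
    [0,0,0],
    [0,0,0],
    [0,0,0]
  ]
}}

```text
time: 56.8
position: [0.5502, -0.4374, 0.034]
tool_rot: [0.741, 0.671, -0.001, -0.002]
ft_force: [-6.3, 0.2, 0.7]
grip_width: 0.0501
grip_force: 3.2
```

At the end stop (force rising, position fixed). Back off, rise, and check.

Emit:
{"name": "play_rows", "arguments": {
  "gripper": [-0.15,-0.15,-0.15,-0.15,-0.15,-0.15,-0.15,-0.15,-0.15,-0.15],
  "delta_pos": [
    [0,-1,0],
    [0,-1.2,0],
    [0,-1.2,0],
    [0,-1.2,-4],
    [0,-1.2,-9],
    [0,-1.2,-14],
    [0,-4,-17],
    [0,-8,-17],
    [0,-8,-17],
    [0,-8,-17]
  ],
  "turn": [
    [0,0,0],
    [0,0,0],
    [0,0,0],
    [0,0,0],
    [0,0,0],
    [0,0,0],
    [0,0,0],
    [0,0,0],
    [0,0,0],
    [0,0,0]
  ]
}}

```text
time: 58.05
position: [0.4732, -0.4301, 0.2046]
tool_rot: [0.742, 0.671, 0.0, 0.001]
ft_force: [-0.1, 0.4, -0.4]
grip_width: 0.0502
grip_force: 0.0
```

```bash
python3 - <<'E'
from h import *
a=robot.camera('top'); b=robot.camera('scene')
print(lidpose(a)); print('caps',[q for q in blobs(cv2.cvtColor(warp(a,.11),cv2.COLOR_RGB2GRAY)>185,1200,2600)])
print('expect on',proj(b,[.537,-.435,.083]))
cv2.imwrite('pics/F.png',cv2.resize(b['color'][120:320,150:480,::-1],None,fx=2.4,fy=2.4,interpolation=cv2.INTER_CUBIC))
E
```

```text
[(0.5342, 0.2989, 220, 187, 5.6, 40258)]
caps [(0.474, -0.024, 44, 46, 90.0, 1622), (0.5184, 0.1781, 15, 170, 4.5, 1217)]
expect on [[193.7788821  150.61846731]]
```

View pics/F.png

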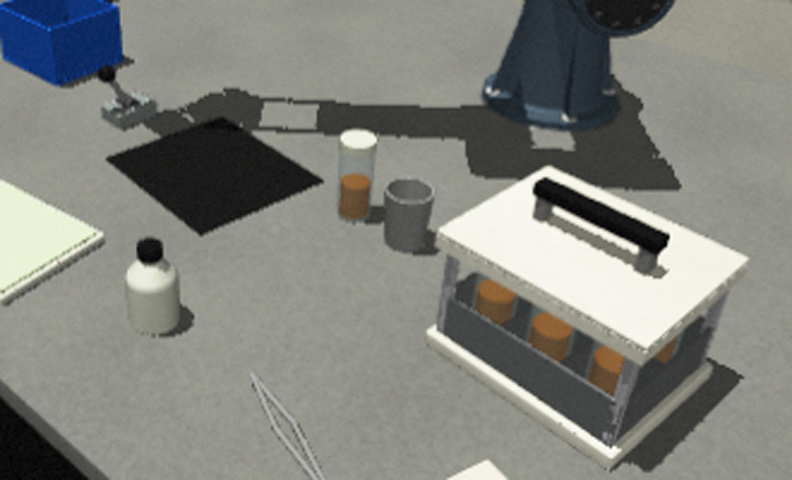

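The lever ball at crop (107,74) is scene pixel (194.5,151), which is "on". The lid is seated, and the bystanders and leftover spare are in place. Handing in.

```bash
python3 -c "
from rig import robot
print(robot.hand_in())"
```

```text
the job is handed in; nothing more can be done
None
```

I handed the job in at about 58 s: all three empty cells have a jar, the lid is back squarely on its posts, and the chiller was switched off first and on again last; the lid was knocked about 4 cm part-way off the mat mid-run, and I picked it up from there.

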